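# Clip the rig's sockets back on the rail in size order

## Task

Put the three double-ended sockets back on the sloping clip rail in size order, the smallest at the end with the red tag, the middle size in the middle and the largest at the black tag: push the waist of each down square to the slope until its spring clip snaps shut over it and it sits fully home. Do not shift or knock over the other things on the bench.

Things in the scene. Friction and masses are not known exactly. Their poses are not given: they have to be found in the camera images.
- socket_small: smallest double-ended steel socket (about 150 g): two equal octagonal ends, 24 mm across flats and 28 mm long each, and between them a round dark waist 12 mm in diameter, 18 mm long; 74 mm overall, same from either end. Origin on its axis at the waist's middle, 12 mm above the bench as it lies on a flat; x along its axis, level but for its turn about vertical. Rolls if knocked
- socket_medium: middle-sized double-ended steel socket (about 240 g): two equal octagonal ends, 30 mm across flats and 33 mm long each, and between them a round dark waist 12 mm in diameter, 18 mm long; 84 mm overall, same from either end. Origin on its axis at the waist's middle, 15 mm above the bench as it lies on a flat; x along its axis, level but for its turn about vertical. Rolls if knocked
- socket_large: largest double-ended steel socket (about 350 g): two equal octagonal ends, 36 mm across flats and 38 mm long each, and between them a round dark waist 12 mm in diameter, 18 mm long; 94 mm overall, same from either end. Origin on its axis at the waist's middle, 18 mm above the bench as it lies on a flat; x along its axis, level but for its turn about vertical. Rolls if knocked
- clip_a: left-hand (+y) spring clip; origin on the axis of a seated waist, at its middle, 95 mm above the bench. x along a seated socket, away from the robot and 28 degrees uphill; y along the rail to the left; z square to the slope (28 degrees from vertical, leaning to the robot): sockets are pushed in along -z
- clip_b: middle spring clip, like clip_a and 80 mm from it; origin on the axis of a seated waist, at its middle, 95 mm above the bench. x along a seated socket, away from the robot and 28 degrees uphill; y along the rail to the left; z square to the slope (28 degrees from vertical, leaning to the robot): sockets are pushed in along -z
- clip_c: right-hand (-y) spring clip, like clip_a, 80 mm from clip_b; same axes. In every clip two sprung steel jaws, 10 mm long in x, are 8 mm apart at their beads (6 mm above the origin), flaring to about 25 mm apart 15 mm above it. A waist pushed in with some 8 to 16 N springs them open and they snap shut over it; the seat is 6 mm below the origin. A waist has 4 mm of play along x each way
- rail: fixed clip rail: dark base plate 120 x 290 x 8 mm on the bench, two posts 12 mm thick at its ends (127 mm to each side) and an aluminium bar 30 mm wide, sloping at 28 degrees, that carries the clips; its top is 22 mm below a seated socket's axis, and below the sockets' ends it is open down to the base plate. Origin at the bench under the middle clip; y along the rail to the left, x away from the robot
- tag_red: red plastic tag 26 x 20 x 30 mm fixed on top of one end post of the rail, 127 mm along it from the middle: marks the end for the smallest socket. Origin at its underside, about 85 mm above the bench; top at about 115 mm
- tag_black: black tag of the same size on the other end post: the end for the largest socket
- flask: conical glass flask with stopper, 72 mm wide, 121 mm high; bystander. Origin at its underside
- beaker: beaker with amber content, 60 mm wide, 80 mm high; bystander. Origin at its underside
- wash_bottle: white wash bottle with blue cap, 60 mm wide, 150 mm high; bystander. Origin at its underside
- ball_valve: steel ball valve 70 mm long, 34 mm wide, with blue lever reaching 62 mm from its middle, 49 mm high; bystander. Origin at its underside
- wrench: wrench lying on the bench; bystander. Origin under its middle
- flange_bolt: bolt standing on its 28 mm head, 49 mm high; bystander. Origin at its underside
There are look-alikes about, which are no part of the job. What is shaped like the socket_large but brown or yellow is not meant. What is shaped like the socket_medium but purple or yellow is not meant.

How it is judged:
By the outcome, as a careful person would: the job done as asked, in the order asked, and still so for the second after the job is handed in, with the robot touching nothing.
It also fails if it takes over 72 s, if anything falls off the work surface, if the arm or the gripper's body presses on something with over 40 N, if the wrist force passes 120 N, or if a joint passes its speed limit or range.

## Robot

A 7-joint arm with a two-finger parallel gripper is mounted at the origin on the work surface. World frame = base frame: x ahead of the robot, y to its left, z up, the work surface at z = 0. Lengths are in m, angles in rad, forces in N, time in s.
With the tool pointing down it reaches from about 0.4 to 0.85 m from the base axis. Payload 10.4 kg.
Tool frame: the origin (TCP) lies on the mounting face of the last link; the fingertips stand r.tips_ahead ahead of it and the grasp point (between the pads) lies 164 mm ahead of it (r.tips_ahead is the distance from the TCP to the fingertips, in m); z points along the fingers, y is the line along which they close (so a half turn about z gives the same grasp; the last joint's range is limited). The gripper opens to 87 mm and grips with 3 to 60 N. Pads are 19 mm wide; open, the fingers measure 117 mm over their backs; the gripper's body (75 mm by 190 mm) begins 51 mm behind the grasp point.
Start: joints at [-1.149, 0.332, -0.065, 1.46, 0.022, 1.35, -0.088], TCP at [0.269, 0.564, 0.405] pointing down, gripper open.
Joint ranges: [-2.6, 2.6], [-0.5, 2.12], [-1.47, 1.34], [0.16, 2.42], [-1.27, 4.41], [0.06, 2.06], [-2.6, 2.6]. Speed limits (rad/s): [2.22, 2.22, 2.79, 2.79, 3.14, 3.14, 3.14].

## Interface

Orientations are given as a unit quaternion [x, y, z, w].
In Python, from bench import telemetry, imaging, job, r gives the robot as it stands.
- The arm moves only by the tool move_arm, never from a script. Its argument "steps" is a list of rows, each an object of numbers: "dx", "dy", "dz": the shift along the tool's x, y, z in cm; "spin": the turn about the tool's z in rad. In form: [{"dx": .., "dy": .., "dz": .., "spin": ..}, ...]. A call has 1 to 12 rows; each row shifts and turns the commanded pose from where the row before left it, along the tool's axes as they then stand; what a row does not reach is not made up. A row lasts 1/10 s, in which the tool goes at most 50 mm and 8.59 degrees, less where a joint would pass 70% of its speed; a pose out of reach is approached as far as the arm can. A call with a gripper value outside its range is refused whole. "claw" is the finger opening in cm, from 0 to 8.7, set as the call begins (left out, the last holds). The fingers move at their own pace and stop on an object; "squeeze" is the grip in N (left out, the last holds). Time passes only in rows, so rows that do not move let the fingers close. It gives the time, the measured TCP pose, the force, the opening and the grip force at its end, in the units of the state.
- telemetry.read_state(): the state, without advancing time (a new reading comes with each control period).
- imaging.camera(name): name is "scene" or "top" or "wrist"; returns a dict with "img" (400x640x3 uint8, red, green, blue), "camera_matrix" (3x3 intrinsics, pixels), "R" (3x3) and "t" (3): a world point X has camera coordinates R X + t. Camera axes: x right, y down, z forward; pixel columns grow to the right and rows downward; lengths in m; the calibration is good to about 2 mm. A picture is of the moment at which its call begins. There is no depth.
- job.close_job(): hands the job in; it is judged then, once.
The state is a dict: "time": time; "joint_positions": joint angles; "joint_vel": joint speeds; "joint_torque": joint torques, N m; "ee_pos": TCP position; "eef_rot": TCP orientation; "ft_force": force on the tool from outside, world axes, zero at the start; "torque": the same for the moment, N m; "width": finger opening in m; "grip_force": force on a finger pad.
Only numpy, scipy, OpenCV 4.12 (cv2) and the standard library are available. Lean on these libraries where they do the work, as an engineer would, in place of code of your own. Each camera call takes 0.05 s, during which the arm holds its last target. There are 200 camera calls.

## Working session

There is one attempt and no reset: what is moved stays moved. The work goes in short steps, Python scripts to look and compute and a tool call to move; the robot and the scene stay as the last step left them, time stands still between calls to the robot, and variables do not carry over. Pictures are saved under pics/ and viewed, at most 10 in all, crops included, and the job is handed in when it is done.

Besides the shell and the picture viewer there is one more tool, called after "Emit:" by a JSON object that holds its "fn" and its "kwargs", one argument or row to a line. move_arm: Moves the arm, as the interface text tells. Its arguments: {"type":"object","properties":{"steps":{"type":"array","items":{"type":"object","properties":{"dx":{"type":"number"},"dy":{"type":"number"},"dz":{"type":"number"},"spin":{"type":"number"}}}},"claw":{"type":"number"},"squeeze":{"type":"number"}},"required":["steps"]}

```bash
mkdir -p pics; cat > h.py <<'E'
import numpy as np,cv2,json
from bench import telemetry,imaging,job,r
from scipy.spatial.transform import Rotation as Ro
def snap(n,f):
    c=imaging.camera(n); cv2.imwrite(f'pics/{f}.png',c['img'][:,:,::-1]); np.savez(f'pics/{f}.npz',K=c['camera_matrix'],R=c['R'],t=c['t']); return c
def load(f): 
    d=np.load(f'pics/{f}.npz'); return d['K'],np.array(d['R']),np.array(d['t'])
def px2w(f,u,v,z):
    K,R,t=load(f); d=R.T@np.linalg.inv(K)@[u,v,1]; o=-R.T@t; return o+d*(z-o[2])/d[2]
def w2px(f,X):
    K,R,t=load(f); p=K@(R@np.array(X)+t); return p[:2]/p[2]
E
python3 - <<'E'
from h import *
for n in('top','scene'):
    c=snap(n,n+'0'); print(n,c['camera_matrix'].round(1).tolist(),(-np.array(c['R']).T@c['t']).round(3))
s=telemetry.read_state(); print(s,r.tips_ahead)
E
```

```text
top [[428.4, 0.0, 319.1], [0.0, 428.4, 199.9], [0.0, 0.0, 1.0]] [0.359 0.008 1.281]
scene [[388.2, 0.0, 316.0], [0.0, 388.2, 200.4], [0.0, 0.0, 1.0]] [1.321 0.157 0.669]
{'time': 0.1, 'joint_positions': array([-1.14856551,  0.33280576, -0.06470953,  1.46082757,  0.02158501,
        1.34990844, -0.08850211]), 'joint_vel': array([-4.66439105e-04, -1.09063237e-03,  1.18643193e-03, -1.06904711e-03,
       -5.72332325e-04,  4.07621223e-05, -1.15742758e-03]), 'joint_torque': array([ 3.07626608e-03, -6.24542212e+01,  2.54861108e-02, -3.90717781e+01,
       -6.14733389e-02,  3.66644806e-02,  7.40975725e-05]), 'ee_pos': array([0.26888046, 0.56408515, 0.40404941]), 'eef_rot': array([ 2.20575305e-01,  9.75369746e-01, -6.15704299e-04, -1.19582761e-04]), 'ft_force': array([-0.86028769,  0.18927846,  1.17154948]), 'torque': array([ 0.00919586,  0.05534591, -0.00151894]), 'grip_force': 0.0, 'width': 0.08690716319605198} 0.1822
```

View pics/top0.png

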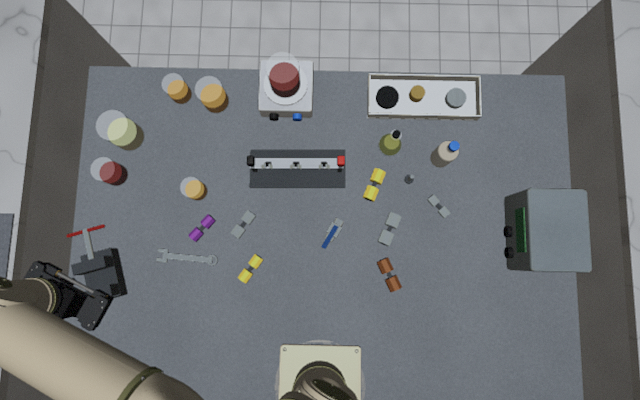

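View pics/scene0.png

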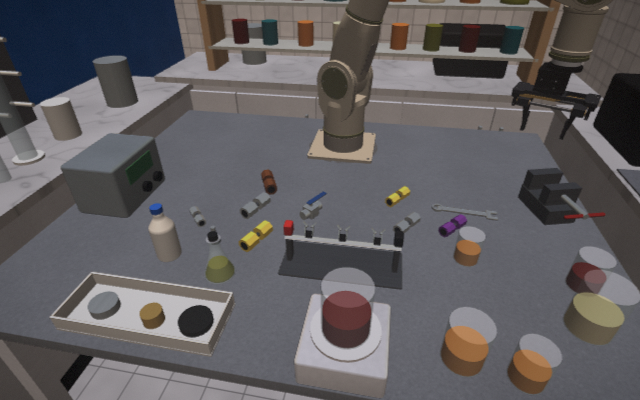

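The top view shows the grey sockets: medium at about (243,224), large at (390,229) and small at (439,206). The rail runs from (250,160), black, to (341,160), red. I'll enlarge that area to read it more closely.

```bash
python3 - <<'E'
from h import *
i=cv2.imread('pics/top0.png')[130:290,190:460]
cv2.imwrite('pics/c1.png',cv2.resize(i,(790,468),interpolation=cv2.INTER_CUBIC))
for u,v,z in[(243,224,.015),(390,229,.018),(439,206,.012),(250,160,.115),(341,160,.115)]: print(px2w('top0',u,v,z).round(3))
E
```

```text
[0.455 0.238 0.015]
[ 0.45  -0.197  0.018]
[ 0.522 -0.344  0.012]
[0.626 0.208 0.115]
[ 0.632 -0.045  0.115]
```

View pics/c1.png

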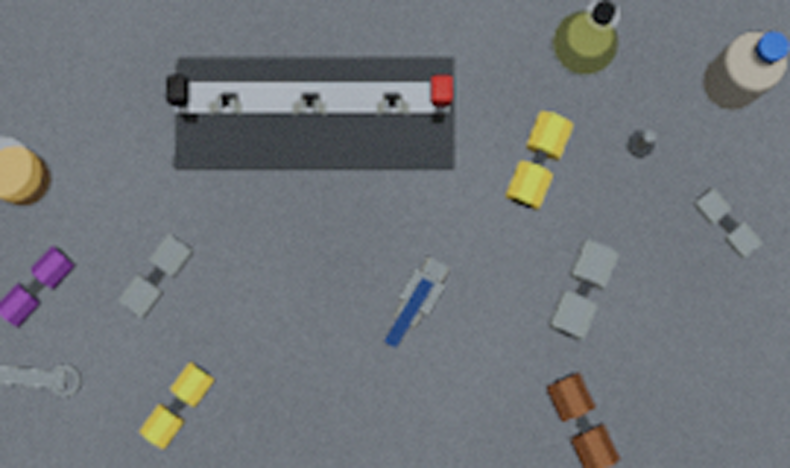

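Readings from the crop (x2.926, offset 190,130):
- **Medium:** ends at (171,256) and (140,296).
- **Large:** ends at (596,264) and (574,315).
- **Small:** ends at (714,206) and (743,238).
- **Tags:** black at (177,89), red at (442,89). The red end is the right (-y), so small goes in clip_c, medium in b and large in a.

```bash
cat >> h.py <<'E'
def th():
    s=telemetry.read_state(); R=Ro.from_quat(s['eef_rot']).as_matrix(); return s,R,np.degrees(np.arctan2(R[1,0],R[0,0]))
def go(p,theta,n=None):
    """tool-frame shift (cm) to bring GRASP point to p, then spin to theta(deg)"""
    s,R,t0=th(); g=s['ee_pos']+R@[0,0,.164]
    d=R.T@(np.array(p)-g)*100; sp=(t0-theta+180)%360-180
    print('grasp',g.round(4),'th',round(t0,2),'tilt',R[:,2].round(4),'d cm',d.round(2),'spin rad',round(np.radians(sp),3),'t',s['time'],'w',round(s['width']*1000,1),'gf',round(s['grip_force'],1),'f',s['ft_force'].round(1),'j7',s['joint_positions'][6].round(2))
E
python3 - <<'E'
from h import *
def c(x,y,z): return px2w('top0',190+x/790*270,130+y/468*160,z)
for n,a,b,z in[('m',(171,256),(140,296),.022),('l',(596,264),(574,315),.027),('s',(714,206),(743,238),.018)]:
    A,B=c(*a,z),c(*b,z); d=A-B; print(n,A.round(3),B.round(3),((A+B)/2).round(3),np.degrees(np.arctan2(d[1],d[0])).round(1))
T=[c(*q,.115).round(4) for q in[(177,89),(442,89)]];print(T)
go([.46,.235,.15],142)
E
```

```text
m [0.474 0.221 0.022] [0.433 0.251 0.022] [0.454 0.236 0.022] -35.6
l [ 0.475 -0.206  0.027] [ 0.424 -0.184  0.027] [ 0.449 -0.195  0.027] -23.1
s [ 0.538 -0.328  0.018] [ 0.506 -0.357  0.018] [ 0.522 -0.342  0.018] 42.0
[array([0.6252, 0.207 , 0.115 ]), array([ 0.6308, -0.0451,  0.115 ])]
grasp [0.2688 0.5639 0.24  ] th 154.51 tilt [-5.0e-04 -1.1e-03 -1.0e+00] d cm [-31.41 -21.45   9.03] spin rad 0.218 t 0.1 w 86.9 gf 0.0 f [-0.9  0.2  1.2] j7 -0.09
```

Emit:
{"fn": "move_arm", "kwargs": {
  "steps": [
    {"dx": -2.6, "dy": -1.8, "dz": 0.4, "spin": 0},
    {"dx": -2.6, "dy": -1.8, "dz": 0.4},
    {"dx": -2.6, "dy": -1.8, "dz": 0.4},
    {"dx": -2.6, "dy": -1.8, "dz": 0.4},
    {"dx": -2.6, "dy": -1.8, "dz": 0.4},
    {"dx": -2.6, "dy": -1.8, "dz": 0.4},
    {"dx": -2.6, "dy": -1.8, "dz": 0.4},
    {"dx": -2.6, "dy": -1.8, "dz": 0.4},
    {"dx": -2.6, "dy": -1.8, "dz": 0.4},
    {"dx": -2.6, "dy": -1.8, "dz": 0.4},
    {"dx": -2.6, "dy": -1.8, "dz": 0.4, "spin": 0.1},
    {"dx": -2.6, "dy": -1.6, "dz": 0.4, "spin": 0.1}
  ]
}}

```text
$.steps[1]: bad value
```

```bash
python3 - <<'E'
from h import *
snap('wrist','w1')
go([.46,.235,.15],142)
for p in [(.474,.221,.015),(.433,.251,.015),(.454,.236,.015)]: print(w2px('w1',p).round(0))
E
```

```text
grasp [0.2688 0.5639 0.2401] th 154.52 tilt [-4.e-04 -1.e-03 -1.e+00] d cm [-31.41 -21.46   9.04] spin rad 0.218 t 0.15 w 87.1 gf 0.0 f [-0.3  0.7 -0.5] j7 -0.09
[171. 396.]
[173. 368.]
[172. 382.]
```

View pics/w1.png

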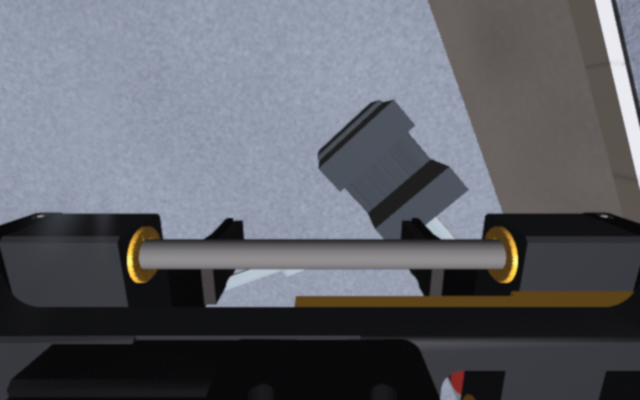

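The move was refused because every row needs all four fields. The picture shows the wrist camera looking past the fingers to one tool-x side, with the fingers at rows 220–300.

Emit:
{"fn": "move_arm", "kwargs": {
  "steps": [
    {"dx": -2.6, "dy": -1.8, "dz": 0.4, "spin": 0},
    {"dx": -2.6, "dy": -1.8, "dz": 0.4, "spin": 0},
    {"dx": -2.6, "dy": -1.8, "dz": 0.4, "spin": 0},
    {"dx": -2.6, "dy": -1.8, "dz": 0.4, "spin": 0},
    {"dx": -2.6, "dy": -1.8, "dz": 0.4, "spin": 0},
    {"dx": -2.6, "dy": -1.8, "dz": 0.4, "spin": 0},
    {"dx": -2.6, "dy": -1.8, "dz": 0.4, "spin": 0},
    {"dx": -2.6, "dy": -1.8, "dz": 0.4, "spin": 0},
    {"dx": -2.6, "dy": -1.8, "dz": 0.4, "spin": 0},
    {"dx": -2.6, "dy": -1.8, "dz": 0.4, "spin": 0},
    {"dx": -2.6, "dy": -1.8, "dz": 0.4, "spin": 0.1},
    {"dx": -2.6, "dy": -1.6, "dz": 0.4, "spin": 0.1}
  ]
}}

```text
time: 1.35
ee_pos: [0.4563, 0.2339, 0.3565]
eef_rot: [0.319, 0.948, -0.0, -0.0]
ft_force: [0.6, 0.6, -0.7]
width: 0.087
grip_force: 0.0
```

```bash
python3 - <<'E'
from h import *
snap('wrist','w2')
go([.46,.235,.15],142)
K,R,t=load('w2'); s,Rt,_=th(); print('cam in tool',(Rt.T@(-R.T@t-s['ee_pos'])).round(3)); print('cam axes in tool (rows)',(R@Rt).round(2))
for p in [(.474,.221,.015),(.433,.251,.015),(.454,.236,.015)]: print(w2px('w2',p).round(0))
E
```

```text
grasp [0.4586 0.2285 0.1919] th 142.11 tilt [ 2.0e-04 -2.4e-03 -1.0e+00] d cm [0.29 0.61 4.19] spin rad 0.002 t 1.4 w 87.1 gf 0.0 f [ 2.  -5.5 -1.1] j7 0.38
cam in tool [0.071 0.001 0.018]
cam axes in tool (rows) [[ 0.01  1.   -0.  ]
 [-0.97  0.01 -0.24]
 [-0.24  0.    0.97]]
[323. 199.]
[322. 152.]
[323. 176.]
```

```bash
python3 - <<'E'
from h import *
i=cv2.imread('pics/w2.png')[40:240,200:440]
cv2.imwrite('pics/c2.png',cv2.resize(i,(720,600),interpolation=cv2.INTER_CUBIC))
E
```

```text
(no output)
```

View pics/c2.png

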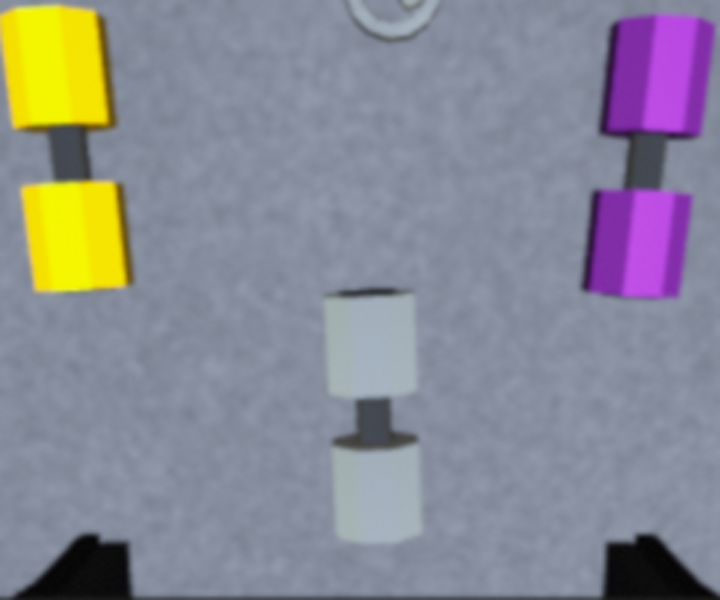

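The crop shows the grey medium socket: upper end centred at (371,345), waist at (374,420), lower end at (377,490). The yellow and purple look-alikes sit well to the sides.

```bash
cat >> h.py <<'E'
def socks(f,zt,lo=(0,0,0)):
    i=cv2.imread(f'pics/{f}.png').astype(int); b,g,rr=i[...,0],i[...,1],i[...,2]
    m=((b-rr<18)&(abs(g-rr)<25)&(g>125)&(b>rr-20)).astype(np.uint8); m=cv2.morphologyEx(m,cv2.MORPH_OPEN,np.ones((3,3)))
    n,l,st,ce=cv2.connectedComponentsWithStats(m)
    for k in range(1,n):
        if 250<st[k,4]<6000: print(st[k].tolist(),ce[k].round(1),px2w(f,*ce[k],zt).round(4))
E
python3 - <<'E'
from h import *
i=cv2.imread('pics/w2.png'); print(i[155,324],i[205,326],i[180,270],i[180,400])
socks('w2',.025)
A=px2w('w2',323.7,155,.015);W=px2w('w2',324.7,180,.018);B=px2w('w2',325.7,203.3,.015);print(A,W,B,np.degrees(np.arctan2(*(B-A)[[1,0]])))
W=np.array(W)
E
```

```text
[190 178 164] [190 178 165] [162 145 138] [157 141 133]
[0.43679166 0.25030415 0.015     ] [0.45795892 0.23558189 0.018     ] [0.47950055 0.22068983 0.015     ] -34.73742562908747
```

```bash
sed -i 's/m=((b-rr<18).*astype(np.uint8);/m=((i.max(2)-i.min(2)<45)\&(g>162)).astype(np.uint8);/' h.py; python3 - <<'E'
from h import *
socks('w2',.027)
go([.479,.221,.020],145.3)
E
```

```text
[316, 0, 77, 41, 1092] [354.3  17.7] [0.3535 0.3478 0.027 ]
[308, 139, 31, 34, 949] [323.3 155.3] [0.4355 0.2506 0.027 ]
[501, 148, 67, 65, 2432] [541.4 183.7] [0.5929 0.4101 0.027 ]
[311, 189, 30, 32, 847] [325.4 204.8] [0.4778 0.2214 0.027 ]
grasp [0.4586 0.2285 0.1919] th 142.11 tilt [ 2.0e-04 -2.4e-03 -1.0e+00] d cm [-2.05  0.69 17.19] spin rad -0.056 t 1.4 w 87.1 gf 0.0 f [ 2.  -5.5 -1.1] j7 0.38
```

Emit:
{"fn": "move_arm", "kwargs": {
  "steps": [
    {"dx": -0.7, "dy": 0.2, "dz": 2.5, "spin": -0.02},
    {"dx": -0.7, "dy": 0.2, "dz": 2.5, "spin": -0.02},
    {"dx": -0.65, "dy": 0.29, "dz": 2.5, "spin": -0.016},
    {"dx": 0, "dy": 0, "dz": 2.5, "spin": 0},
    {"dx": 0, "dy": 0, "dz": 2.5, "spin": 0},
    {"dx": 0, "dy": 0, "dz": 2, "spin": 0},
    {"dx": 0, "dy": 0, "dz": 1.5, "spin": 0},
    {"dx": 0, "dy": 0, "dz": 0.5, "spin": 0},
    {"dx": 0, "dy": 0, "dz": 0.3, "spin": 0},
    {"dx": 0, "dy": 0, "dz": 0, "spin": 0}
  ]
}}

```text
time: 2.4
ee_pos: [0.4766, 0.229, 0.189]
eef_rot: [0.29, 0.957, 0.0, 0.0]
ft_force: [-0.4, 0.2, 0.3]
width: 0.0869
grip_force: 0.0
```

```bash
python3 - <<'E'
from h import *
go([.479,.221,.020],145.3)
E
```

```text
grasp [0.4766 0.2291 0.025 ] th 146.28 tilt [ 3.e-04  2.e-04 -1.e+00] d cm [-0.64 -0.54  0.5 ] spin rad 0.017 t 2.4 w 86.9 gf 0.0 f [-0.4  0.2  0.3] j7 0.51
```

Emit:
{"fn": "move_arm", "kwargs": {
  "steps": [
    {"dx": -0.32, "dy": -0.27, "dz": 0, "spin": 0.017},
    {"dx": -0.32, "dy": -0.27, "dz": 0.25, "spin": 0},
    {"dx": 0, "dy": 0, "dz": 0.25, "spin": 0},
    {"dx": 0, "dy": 0, "dz": 0, "spin": 0}
  ]
}}

```text
time: 2.8
ee_pos: [0.4787, 0.2206, 0.1836]
eef_rot: [0.298, 0.954, -0.0, -0.0]
ft_force: [-0.6, -0.7, 0.3]
width: 0.0871
grip_force: 0.0
```

Emit:
{"fn": "move_arm", "kwargs": {
  "steps": [
    {"dx": 0, "dy": 0, "dz": 0, "spin": 0},
    {"dx": 0, "dy": 0, "dz": 0, "spin": 0},
    {"dx": 0, "dy": 0, "dz": 0, "spin": 0},
    {"dx": 0, "dy": 0, "dz": 0, "spin": 0},
    {"dx": 0, "dy": 0, "dz": 0, "spin": 0}
  ],
  "claw": 0,
  "squeeze": 4
}}

```text
time: 3.3
ee_pos: [0.4787, 0.2209, 0.1838]
eef_rot: [0.298, 0.954, 0.0, 0.0]
ft_force: [-0.3, 0.3, 0.9]
width: 0.055
grip_force: 0.0
```

```bash
python3 - <<'E'
from h import *
go([.479,.221,.020],145.3)
E
```

```text
grasp [0.4787 0.2209 0.0198] th 145.3 tilt [ 0.e+00  1.e-04 -1.e+00] d cm [-0.01  0.03 -0.02] spin rad -0.0 t 3.3 w 55.0 gf 0.0 f [-0.3  0.3  0.9] j7 0.52
```

Emit:
{"fn": "move_arm", "kwargs": {
  "steps": [
    {"dx": 0, "dy": 0, "dz": 0, "spin": 0},
    {"dx": 0, "dy": 0, "dz": 0, "spin": 0},
    {"dx": 0, "dy": 0, "dz": 0, "spin": 0},
    {"dx": 0, "dy": 0, "dz": 0, "spin": 0},
    {"dx": 0, "dy": 0, "dz": 0, "spin": 0},
    {"dx": 0, "dy": 0, "dz": 0, "spin": 0}
  ]
}}

```text
time: 3.9
ee_pos: [0.4787, 0.2208, 0.1838]
eef_rot: [0.298, 0.954, 0.0, -0.0]
ft_force: [0.0, 0.5, 0.2]
width: 0.0297
grip_force: 4.0
```

```bash
python3 - <<'E'
from h import *
go([.479,.221,.020],145.3)
for n,h,a,g in(('s',.012,.037,.024),('m',.015,.042,.0255),('l',.018,.047,.028)):
    L=np.hypot(a+g,h);p=np.arctan2(h,a+g);q=[(round(1000*(L*np.cos(p+np.radians(t))-a-g),1),round(1000*(L*np.sin(p+np.radians(t))-h),1)) for t in(7,14,21,28)];print(n,q)
E
```

```text
grasp [0.4787 0.2208 0.0198] th 145.29 tilt [ 0.e+00  1.e-04 -1.e+00] d cm [-0.01  0.03 -0.02] spin rad -0.0 t 3.9 w 29.7 gf 4.0 f [0.  0.5 0.2] j7 0.52
s [(np.float64(-1.9), np.float64(7.3)), (np.float64(-4.7), np.float64(14.4)), (np.float64(-8.4), np.float64(21.1)), (np.float64(-12.8), np.float64(27.2))]
m [(np.float64(-2.3), np.float64(8.1)), (np.float64(-5.6), np.float64(15.9)), (np.float64(-9.9), np.float64(23.2)), (np.float64(-14.9), np.float64(29.9))]
l [(np.float64(-2.8), np.float64(9.0)), (np.float64(-6.6), np.float64(17.6)), (np.float64(-11.4), np.float64(25.7)), (np.float64(-17.2), np.float64(33.1))]
```

Emit:
{"fn": "move_arm", "kwargs": {
  "steps": [
    {"dx": 0.1, "dy": 0, "dz": -0.4, "spin": 0},
    {"dx": 0.13, "dy": 0, "dz": -0.41, "spin": 0},
    {"dx": 0.15, "dy": 0, "dz": -0.4, "spin": 0},
    {"dx": 0.18, "dy": 0, "dz": -0.38, "spin": 0},
    {"dx": 0.2, "dy": 0, "dz": -0.37, "spin": 0},
    {"dx": 0.23, "dy": 0, "dz": -0.36, "spin": 0},
    {"dx": 0.24, "dy": 0, "dz": -0.34, "spin": 0},
    {"dx": 0.26, "dy": 0, "dz": -0.33, "spin": 0},
    {"dx": 0, "dy": 0, "dz": 0, "spin": 0},
    {"dx": 0, "dy": 0, "dz": 0, "spin": 0}
  ]
}}

```text
time: 4.9
ee_pos: [0.4665, 0.2295, 0.2138]
eef_rot: [0.298, 0.955, 0.0, 0.0]
ft_force: [0.5, 0.3, -1.3]
width: 0.0303
grip_force: 4.0
```

```bash
python3 - <<'E'
from h import *
go([.479,.221,.020],145.3)
snap('wrist','w3');c=snap('scene','s3')
a=w2px('s3',[.46,.233,.03]).astype(int); print(a, socks('w3',.02))
x,y=a
A=cv2.resize(c['img'][y-40:y+40,x-50:x+50,::-1],(500,400),interpolation=cv2.INTER_CUBIC)
w=cv2.imread('pics/w3.png')[100:300,240:400]
B=cv2.resize(w,(320,400))[:,:300]
cv2.imwrite('pics/c3.png',np.hstack([A,B]))
E
```

```text
grasp [0.4665 0.2295 0.0498] th 145.3 tilt [ 2.e-04  4.e-04 -1.e+00] d cm [-1.51  0.01  2.98] spin rad 0.0 t 4.9 w 30.3 gf 4.0 f [ 0.5  0.3 -1.3] j7 0.48
[293, 110, 59, 66, 3456] [321.9 142.5] [0.4243 0.2582 0.02  ]
[293, 208, 59, 30, 1710] [321.8 222.7] [0.463  0.2313 0.02  ]
[292, 270, 61, 8, 478] [322.  273.5] [0.4903 0.2125 0.02  ]
[406 219] None
```

View pics/c3.png

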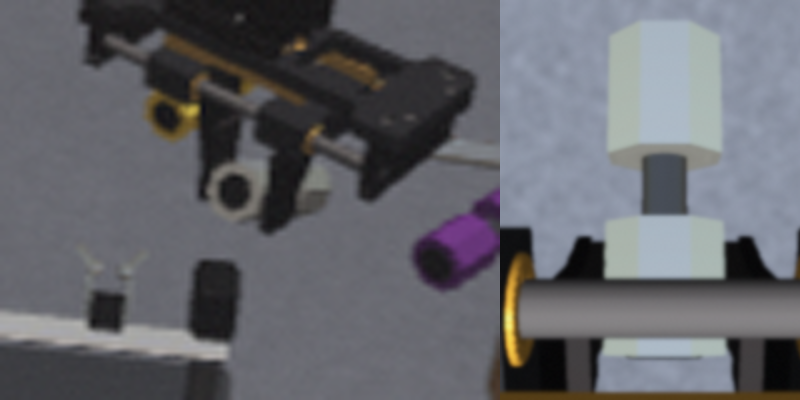

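The wrist part of the crop shows the socket in the fingers: near end top edges at rows 110 and about 157–160, far end starting at about 208. I'll test these rows against the tilt.

```bash
cat >> h.py <<'E'
def tiltrows(f,P,hd,h,g,e,zoff=0):
    """rows of the 4 top-flat edges (outer near, inner near, inner far, outer far) for tilts; P held axis point, hd unit dir of held end, g dist from waist"""
    for ph in (0,10,20,24,28,32,40):
        q=np.radians(ph); ax=np.array([hd[0]*np.cos(q),hd[1]*np.cos(q),np.sin(q)]); up=np.array([-hd[0]*np.sin(q),-hd[1]*np.sin(q),np.cos(q)])
        print(ph,[w2px(f,P+ax*(s-g)+up*h)[1].round(1) for s in(-e,-.009,.009,e)])
E
python3 - <<'E'
from h import *
hd=np.array([np.cos(np.radians(-34.7)),np.sin(np.radians(-34.7))])
P=np.array([.4665,.2295,.0448]); tiltrows('w3',P,hd,.015,.0255,.042)
im=cv2.imread('pics/w3.png').astype(int); print(im[100:300:2,322,1].tolist())
E
```

```text
0 [np.float64(111.1), np.float64(187.7), np.float64(225.9), np.float64(290.2)]
10 [np.float64(107.8), np.float64(180.3), np.float64(218.8), np.float64(287.9)]
20 [np.float64(109.4), np.float64(175.6), np.float64(212.9), np.float64(284.0)]
24 [np.float64(111.2), np.float64(174.4), np.float64(210.9), np.float64(282.0)]
28 [np.float64(113.5), np.float64(173.7), np.float64(209.2), np.float64(279.8)]
32 [np.float64(116.3), np.float64(173.3), np.float64(207.6), np.float64(277.4)]
40 [np.float64(123.2), np.float64(173.7), np.float64(205.2), np.float64(272.1)]
[151, 151, 147, 146, 150, 168, 180, 181, 182, 182, 183, 183, 183, 183, 184, 184, 183, 183, 183, 184, 185, 185, 185, 185, 185, 186, 185, 185, 186, 186, 186, 186, 186, 187, 186, 185, 149, 140, 113, 77, 76, 77, 77, 76, 76, 76, 76, 77, 76, 76, 76, 76, 77, 87, 169, 181, 181, 183, 182, 182, 182, 182, 181, 183, 183, 184, 184, 183, 184, 158, 54, 56, 73, 88, 97, 110, 117, 122, 128, 131, 131, 129, 124, 114, 118, 179, 186, 187, 184, 134, 141, 154, 155, 154, 150, 145, 144, 141, 88, 61]
```

All four edges match a tilt of about 27°, with the waist about 26.5 mm from the pads. I'll clamp hard, lift, turn to face the rail and carry it over.

Emit:
{"fn": "move_arm", "kwargs": {
  "steps": [
    {"dx": 0, "dy": 0, "dz": 0, "spin": 0},
    {"dx": 0, "dy": 0, "dz": 0, "spin": 0},
    {"dx": 0, "dy": 0, "dz": -1, "spin": 0},
    {"dx": 0, "dy": 0, "dz": -2, "spin": -0.09},
    {"dx": 0, "dy": 0, "dz": -2.5, "spin": -0.09},
    {"dx": 0, "dy": 0, "dz": -2.5, "spin": -0.09},
    {"dx": 0, "dy": 0, "dz": -2.5, "spin": -0.09},
    {"dx": 0, "dy": 0, "dz": -2.5, "spin": -0.09},
    {"dx": 0, "dy": 0, "dz": -1, "spin": -0.09},
    {"dx": 0, "dy": 0, "dz": 0, "spin": -0.085}
  ],
  "claw": 0,
  "squeeze": 60
}}

```text
time: 6.0
ee_pos: [0.4668, 0.2292, 0.3562]
eef_rot: [-0.011, 1.0, 0.001, 0.001]
ft_force: [-1.0, -0.2, -2.4]
width: 0.0296
grip_force: 60.0
```

Emit:
{"fn": "move_arm", "kwargs": {
  "steps": [
    {"dx": -2.2, "dy": -2.5, "dz": 0, "spin": 0},
    {"dx": -2.2, "dy": -2.5, "dz": 0, "spin": 0},
    {"dx": -2.2, "dy": -2.5, "dz": 0, "spin": 0},
    {"dx": -2.2, "dy": -2.5, "dz": 0, "spin": 0},
    {"dx": -2.2, "dy": -2.5, "dz": 0, "spin": 0},
    {"dx": -2.2, "dy": -2.4, "dz": 0, "spin": 0},
    {"dx": 0, "dy": 0, "dz": 0, "spin": 0},
    {"dx": 0, "dy": 0, "dz": 0, "spin": 0}
  ]
}}

```text
time: 6.8
ee_pos: [0.6014, 0.0821, 0.3537]
eef_rot: [-0.009, 1.0, -0.0, -0.0]
ft_force: [-0.9, 0.5, -2.5]
width: 0.0297
grip_force: 60.0
```

```bash
python3 - <<'E'
from h import *
go([.623,.081,.165],181.3)
c=snap('wrist','w4')
print([w2px('w4',[.628,.081+k,.095]).round(0) for k in(.08,0,-.08)],w2px('w4',[.625,.207,.115]),w2px('w4',[.631,-.045,.115]))
E
```

```text
grasp [0.6013 0.0821 0.1897] th -178.99 tilt [-6.e-04 -3.e-04 -1.e+00] d cm [-2.17 -0.14  2.47] spin rad -0.005 t 6.8 w 29.7 gf 60.0 f [-0.9  0.5 -2.5] j7 1.44
[array([418., 233.]), array([320., 232.]), array([222., 230.])] [486.9943478  240.32522033] [153.39734649 242.35503386]
```

View pics/w4.png

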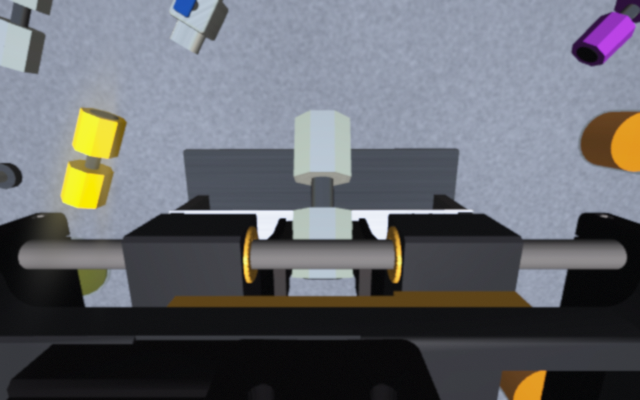

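The gripper hides the clips. The plate's near edge runs from (184,150) to (458,149) and the bar's near edge is at row 212. I'll back off 8 cm so the clips come into view.

Emit:
{"fn": "move_arm", "kwargs": {
  "steps": [
    {"dx": 2.5, "dy": 0, "dz": 0, "spin": 0},
    {"dx": 3, "dy": 0, "dz": 0, "spin": 0},
    {"dx": 2.5, "dy": 0, "dz": 0, "spin": 0},
    {"dx": 0, "dy": 0, "dz": 0, "spin": 0},
    {"dx": 0, "dy": 0, "dz": 0, "spin": 0}
  ]
}}

```text
time: 7.35
ee_pos: [0.5208, 0.0823, 0.3543]
eef_rot: [-0.011, 1.0, 0.0, 0.001]
ft_force: [0.3, -0.1, -1.8]
width: 0.0293
grip_force: 60.0
```

```bash
python3 - <<'E'
from h import *
for c in[(184,150),(458,149)]: print(px2w('w4',*c,.008).round(4))
print(px2w('w4',200,212,.0685),px2w('w4',440,212,.0685))
go([.623,.081,.165],181.3)
c=snap('wrist','w5')
print([w2px('w5',[.628,.081+k,.095]).round(0) for k in(.08,0,-.08)],w2px('w5',[.625,.207,.115]),w2px('w5',[.631,-.045,.115]))
cv2.imwrite('pics/c5.png',cv2.resize(cv2.imread('pics/w5.png')[50:230,130:510],None,fx=2.1,fy=2.1,interpolation=cv2.INTER_CUBIC))
E
```

```text
[ 0.5734 -0.0625  0.008 ]
[0.5674 0.2233 0.008 ]
[ 0.62136594 -0.02664696  0.0685    ] [0.61764666 0.18773703 0.0685    ]
grasp [0.521  0.0824 0.1903] th -178.79 tilt [ 0.001  0.001 -1.   ] d cm [-10.19  -0.36   2.54] spin rad -0.001 t 7.35 w 29.3 gf 60.0 f [ 0.3 -0.1 -1.8] j7 1.38
[array([408., 318.]), array([318., 317.]), array([227., 315.])] [471.15803546 331.66070675] [163.63343133 332.74150309]
```

View pics/c5.png

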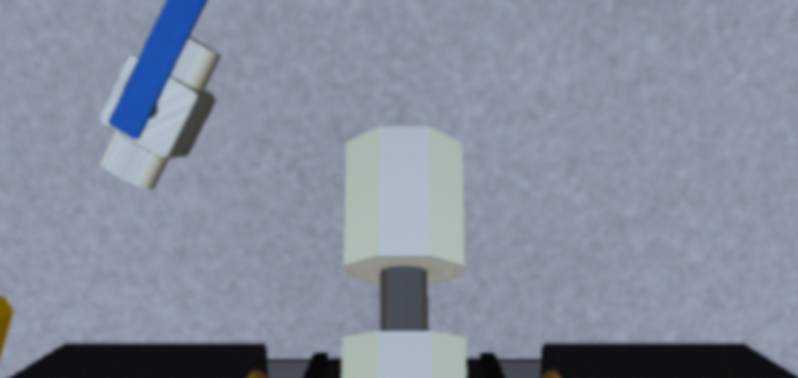

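The camera's image-up is towards the robot, so I need to go past the rail instead. The crop only shows the held socket, still tilted. First I'll check clearance and refine from the top view.

```bash
python3 - <<'E'
from h import *
def c(x,y,z): return px2w('top0',190+x/790*270,130+y/468*160,z).round(4)
print('hotplate',px2w('top0',285,118,.03).round(3),px2w('top0',285,100,.12).round(3))
print('plate',[c(*q,.008) for q in[(175,58),(453,58),(175,169),(453,169)]])
print('bar near edge',c(200,114,.0685),c(430,114,.0685))
go([.70,.12,.20],181.2)
E
```

```text
hotplate [0.778 0.123 0.03 ] [0.801 0.116 0.12 ]
plate [array([0.6826, 0.2288, 0.008 ]), array([ 0.689 , -0.0609,  0.008 ]), array([0.5654, 0.2236, 0.008 ]), array([ 0.5718, -0.0625,  0.008 ])]
bar near edge [0.6111 0.1911 0.0685] [ 0.6162 -0.0357  0.0685]
grasp [0.5215 0.0822 0.1902] th -178.82 tilt [ 1.e-03  7.e-04 -1.e+00] d cm [-17.93   3.41  -0.96] spin rad -0.0 t 7.4 w 29.5 gf 60.0 f [-0.1 -0.8 -2.7] j7 1.38
```

Emit:
{"fn": "move_arm", "kwargs": {
  "steps": [
    {"dx": -2.5, "dy": 0.5, "dz": -0.1, "spin": 0},
    {"dx": -3, "dy": 0.6, "dz": -0.2, "spin": 0},
    {"dx": -3, "dy": 0.6, "dz": -0.2, "spin": 0},
    {"dx": -3, "dy": 0.6, "dz": -0.2, "spin": 0},
    {"dx": -3, "dy": 0.6, "dz": -0.2, "spin": 0},
    {"dx": -2.5, "dy": 0.5, "dz": -0.1, "spin": 0},
    {"dx": -0.9, "dy": 0, "dz": 0, "spin": 0},
    {"dx": 0, "dy": 0, "dz": 0, "spin": 0},
    {"dx": 0, "dy": 0, "dz": 0, "spin": 0}
  ]
}}

```text
time: 8.3
ee_pos: [0.6994, 0.1185, 0.3632]
eef_rot: [-0.009, 1.0, -0.0, -0.0]
ft_force: [-0.3, -0.2, -2.4]
width: 0.0292
grip_force: 60.0
```

```bash
python3 - <<'E'
from h import *
go([.623,.081,.165],181.3)
c=snap('wrist','w6')
print([w2px('w6',[.625,.081+k,.095]).round(0) for k in(.08,0,-.08)],w2px('w6',[.625,.207,.115]),w2px('w6',[.631,-.045,.115]))
cv2.imwrite('pics/c6.png',cv2.resize(cv2.imread('pics/w6.png')[40:220,110:500],None,fx=2.05,fy=2.05,interpolation=cv2.INTER_CUBIC))
E
```

```text
grasp [0.6992 0.1184 0.1992] th -178.91 tilt [-9.e-04 -4.e-04 -1.e+00] d cm [ 7.69 -3.6   3.43] spin rad -0.004 t 8.3 w 29.2 gf 60.0 f [-0.3 -0.2 -2.4] j7 1.44
[array([379., 105.]), array([275., 103.]), array([171., 101.])] [448.97841698 105.51917119] [ 93.52399742 107.30324419]
```

View pics/c6.png

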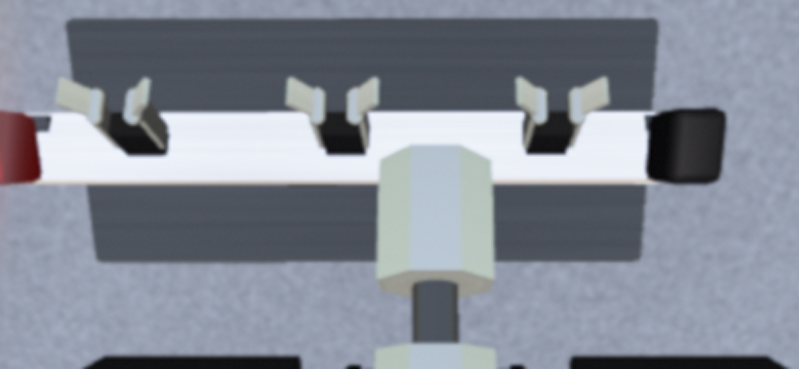

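The crop (x2.05, offset 110,40) shows:
- **Bar edges:** rows 111 and 184.
- **Plate edges:** rows 19 and 262.
- **Bead pairs, mid columns:** c at 116, b at 336, a at 558, all at row ~105.
- **Flare tips (outer):** (57,150), (287,378) and (517,608), at row ~79.

```bash
cat > fit.py <<'E'
from h import *
def f(x,y): return 110+x/2.05,40+y/2.05
W=lambda x,y,z: px2w('w6',*f(x,y),z)
print('bar near',W(280,111,.0685)[0]+.0029,'far',W(280,184,.0826)[0]-.0235)
print('plate near',W(360,19,.008)[0]+.06,'far',W(360,262,.008)[0]-.06,'corners',W(68,19,.008)[:2],W(657,19,.008)[:2])
for n,m,t in(('c',116,(57,150)),('b',336,(287,378)),('a',558,(517,608))):
    print(n,'bead',W(m,105,.1003)[:2].round(4),'tips',[W(q,79,.1082-.0023)[:2].round(4) for q in t])
print('tags',W(40,145,.115)[:2],W(650,150,.115)[:2])
E
python3 fit.py
```

```text
bar near 0.6202673683972727 far 0.6227181563142492
plate near 0.6303834264458763 far 0.6298579603902592 corners [ 0.57308771 -0.06221527] [0.56763159 0.22415127]
c bead [0.6182 0.0009] tips [array([ 0.6102, -0.0163]), array([0.6096, 0.0164])]
b bead [0.6167 0.0809] tips [array([0.6087, 0.0647]), array([0.6081, 0.0967])]
a bead [0.6152 0.1617] tips [array([0.6071, 0.1457]), array([0.6065, 0.1777])]
tags [ 0.63287586 -0.01978879] [0.63054329 0.19199822]
```

```bash
cat >> h.py <<'E'
from scipy.optimize import least_squares
def held(f,G,hd,h,e,rows,zo0,g0):
    """fit tilt, waist->pad distance, axis height offset below grasp pt; returns waist-G"""
    def pr(p):
        q,g,zo=np.radians(p[0]),p[1]/1e3,p[2]/1e3; ax=np.array([hd[0]*np.cos(q),hd[1]*np.cos(q),np.sin(q)]); up=np.array([-hd[0]*np.sin(q),-hd[1]*np.sin(q),np.cos(q)])
        P=np.array(G)+[0,0,zo]; return np.array([w2px(f,P+ax*(s-g)+up*h)[1] for s in(-e,-.009,.009,e)]),P-ax*g
    o=least_squares(lambda p:np.r_[pr(p)[0]-rows,(p[2]-zo0)*.5],[27,g0,zo0])
    w=pr(o.x)[1]; print('tilt,g,zo',o.x.round(2),'res',o.fun.round(2),'waist-G mm',((w-G)*1000).round(1)); return w-G
def prof(f,col,a=90,b=300):
    im=cv2.imread(f'pics/{f}.png').astype(int)[:,col-3:col+4,1].mean(1); d=np.diff(im); print('edges',[(k+.5,round(d[k])) for k in range(a,b) if abs(d[k])>9])
E
python3 - <<'E'
from h import *
prof('w6',315); prof('w4',322)
hd=np.array([1,.019]);G=np.array([.6992,.1184,.1992])
held('w6',G,hd,.015,.042,[111.2,171.8,207.8,277],-5,26)
E
```

```text
edges [(92.5, 21), (93.5, 71), (94.5, 59), (95.5, 9), (109.5, -15), (110.5, -21), (170.5, -13), (171.5, -23), (175.5, -13), (176.5, -27), (177.5, -22), (205.5, 18), (206.5, 43), (207.5, 39), (208.5, 10), (237.5, -22), (238.5, -58), (239.5, -54), (241.5, 10), (242.5, 10), (243.5, 9), (268.5, 34), (269.5, 29), (276.5, -21), (277.5, -42), (278.5, 20), (279.5, 60), (280.5, 23), (294.5, -30), (295.5, -84), (296.5, -51)]
edges [(109.5, 15), (110.5, 12), (170.5, -12), (171.5, -23), (175.5, -22), (176.5, -29), (177.5, -11), (205.5, 17), (206.5, 43), (207.5, 39), (208.5, 10), (237.5, -23), (238.5, -58), (239.5, -54), (241.5, 10), (242.5, 10), (243.5, 9), (268.5, 34), (269.5, 29), (276.5, -14), (277.5, -37), (278.5, -24), (279.5, 24), (280.5, 11), (294.5, -17), (295.5, -39), (296.5, -24)]
tilt,g,zo [26.92 26.55 -5.75] res [ 0.06 -0.04 -0.55  0.48 -0.37] waist-G mm [-23.7  -0.4 -17.8]
```

Emit:
{"fn": "move_arm", "kwargs": {
  "steps": [
    {"dx": 1.5, "dy": -0.7, "dz": 0, "spin": -0.003},
    {"dx": 2.5, "dy": -1, "dz": 0, "spin": 0},
    {"dx": 2.5, "dy": -1, "dz": 0.7, "spin": 0},
    {"dx": 1.5, "dy": -0.9, "dz": 1.2, "spin": 0},
    {"dx": 0, "dy": 0, "dz": 1.2, "spin": 0},
    {"dx": 0, "dy": 0, "dz": 0.7, "spin": 0},
    {"dx": 0, "dy": 0, "dz": 0, "spin": 0},
    {"dx": 0, "dy": 0, "dz": 0, "spin": 0}
  ]
}}

```text
time: 9.15
ee_pos: [0.6208, 0.0815, 0.3258]
eef_rot: [-0.011, 1.0, 0.0, 0.0]
ft_force: [0.7, 0.2, -2.7]
width: 0.029
grip_force: 60.0
```

```bash
python3 - <<'E'
from h import *
go([.6189,.0814,.1614],181.08); go([.6447,.0814,.1128],181.08)
E
```

```text
grasp [0.6209 0.0815 0.1618] th -178.7 tilt [ 2.e-04  2.e-04 -1.e+00] d cm [ 0.2  -0.01  0.04] spin rad 0.004 t 9.15 w 29.0 gf 60.0 f [ 0.7  0.2 -2.7] j7 1.47
grasp [0.6209 0.0815 0.1618] th -178.7 tilt [ 2.e-04  2.e-04 -1.e+00] d cm [-2.38 -0.07  4.9 ] spin rad 0.004 t 9.15 w 29.0 gf 60.0 f [ 0.7  0.2 -2.7] j7 1.47
```

Emit:
{"fn": "move_arm", "kwargs": {
  "steps": [
    {"dx": 0.2, "dy": 0, "dz": 0, "spin": 0.004},
    {"dx": -0.47, "dy": 0, "dz": 0.88, "spin": 0},
    {"dx": -0.47, "dy": 0, "dz": 0.88, "spin": 0},
    {"dx": -0.47, "dy": 0, "dz": 0.88, "spin": 0},
    {"dx": -0.47, "dy": 0, "dz": 0.88, "spin": 0},
    {"dx": 0, "dy": 0, "dz": 0, "spin": 0},
    {"dx": 0, "dy": 0, "dz": 0, "spin": 0}
  ]
}}

```text
time: 9.85
ee_pos: [0.6373, 0.0813, 0.29]
eef_rot: [-0.009, 1.0, -0.0, -0.0]
ft_force: [0.6, 0.2, -2.4]
width: 0.0293
grip_force: 60.0
```

Emit:
{"fn": "move_arm", "kwargs": {
  "steps": [
    {"dx": -0.23, "dy": 0, "dz": 0.44, "spin": 0},
    {"dx": 0, "dy": 0, "dz": 0, "spin": 0}
  ]
}}

```text
time: 10.05
ee_pos: [0.6397, 0.0814, 0.2862]
eef_rot: [-0.009, 1.0, 0.0, 0.0]
ft_force: [-0.1, 1.4, -1.6]
width: 0.0296
grip_force: 60.0
```

```bash
python3 - <<'E'
from h import *
go([.6447,.0814,.1128],181.08)
E
```

```text
grasp [0.6398 0.0815 0.1222] th -178.95 tilt [ 6.e-04  3.e-04 -1.e+00] d cm [-0.49 -0.01  0.94] spin rad -0.001 t 10.05 w 29.6 gf 60.0 f [-0.1  1.4 -1.6] j7 1.48
```

Emit:
{"fn": "move_arm", "kwargs": {
  "steps": [
    {"dx": -0.12, "dy": 0, "dz": 0.22, "spin": 0},
    {"dx": -0.12, "dy": 0, "dz": 0.22, "spin": 0},
    {"dx": 0, "dy": 0, "dz": 0, "spin": 0}
  ]
}}

```text
time: 10.35
ee_pos: [0.6421, 0.0814, 0.2815]
eef_rot: [-0.009, 1.0, 0.0, 0.0]
ft_force: [0.8, -0.3, -1.2]
width: 0.0298
grip_force: 60.0
```

Emit:
{"fn": "move_arm", "kwargs": {
  "steps": [
    {"dx": -0.12, "dy": 0, "dz": 0.22, "spin": 0},
    {"dx": 0, "dy": 0, "dz": 0, "spin": 0}
  ]
}}

```text
time: 10.55
ee_pos: [0.6433, 0.0814, 0.279]
eef_rot: [-0.009, 1.0, -0.0, 0.0]
ft_force: [1.3, -0.3, -4.0]
width: 0.0295
grip_force: 60.0
```

Emit:
{"fn": "move_arm", "kwargs": {
  "steps": [
    {"dx": -0.12, "dy": 0, "dz": 0.22, "spin": 0},
    {"dx": 0, "dy": 0, "dz": 0, "spin": 0}
  ]
}}

```text
time: 10.75
ee_pos: [0.6444, 0.0815, 0.2771]
eef_rot: [-0.009, 1.0, 0.0, -0.0]
ft_force: [0.0, -0.8, -0.8]
width: 0.0297
grip_force: 60.0
```

```bash
python3 - <<'E'
from h import *
go([.6447,.0814,.1128],181.08)
E
```

```text
grasp [0.6444 0.0815 0.1131] th -178.96 tilt [-2.e-04  1.e-04 -1.e+00] d cm [-0.03 -0.01  0.03] spin rad -0.001 t 10.75 w 29.7 gf 60.0 f [ 0.  -0.8 -0.8] j7 1.49
```

Emit:
{"fn": "move_arm", "kwargs": {
  "steps": [
    {"dx": -0.1, "dy": 0, "dz": 0.18, "spin": 0},
    {"dx": 0, "dy": 0, "dz": 0, "spin": 0}
  ]
}}

```text
time: 10.95
ee_pos: [0.6451, 0.0814, 0.2765]
eef_rot: [-0.009, 1.0, 0.0, -0.001]
ft_force: [-6.9, 0.5, 9.9]
width: 0.0297
grip_force: 60.0
```

Emit:
{"fn": "move_arm", "kwargs": {
  "steps": [
    {"dx": -0.1, "dy": 0, "dz": 0.18, "spin": 0},
    {"dx": 0, "dy": 0, "dz": 0, "spin": 0}
  ]
}}

```text
time: 11.15
ee_pos: [0.6461, 0.0814, 0.2754]
eef_rot: [-0.009, 1.0, 0.0, -0.0]
ft_force: [-10.6, -1.0, 16.1]
width: 0.0294
grip_force: 60.0
```

Emit:
{"fn": "move_arm", "kwargs": {
  "steps": [
    {"dx": -0.1, "dy": 0, "dz": 0.18, "spin": 0},
    {"dx": 0, "dy": 0, "dz": 0, "spin": 0}
  ]
}}

```text
time: 11.35
ee_pos: [0.6472, 0.0814, 0.2739]
eef_rot: [-0.009, 1.0, 0.0, -0.0]
ft_force: [-9.3, -0.4, 18.1]
width: 0.0294
grip_force: 60.0
```

```bash
python3 - <<'E'
from h import *
go([.6447,.0814,.1128],181.08)
E
```

```text
grasp [0.6472 0.0815 0.1099] th -178.96 tilt [-1.e-04  7.e-04 -1.e+00] d cm [ 0.25 -0.01 -0.29] spin rad -0.001 t 11.35 w 29.4 gf 60.0 f [-9.3 -0.4 18.1] j7 1.49
```

Emit:
{"fn": "move_arm", "kwargs": {
  "steps": [
    {"dx": -0.1, "dy": 0, "dz": 0.18, "spin": 0},
    {"dx": 0, "dy": 0, "dz": 0, "spin": 0}
  ]
}}

```text
time: 11.55
ee_pos: [0.6484, 0.0815, 0.2724]
eef_rot: [-0.009, 1.0, 0.0, 0.0]
ft_force: [-9.7, -0.7, 18.3]
width: 0.0293
grip_force: 60.0
```

```bash
python3 - <<'E'
from h import *
go([.6447,.0814,.1128],181.08)
snap('wrist','w7'); prof('w7',322)
s,R,_=th();G=s['ee_pos']+R@[0,0,.164]; w=held('w7',G,[1,.019],.015,.042,[110.3,171.2,207,277.5],-5,26); print(G+w)
E
```

```text
grasp [0.6485 0.0816 0.1084] th -178.96 tilt [ 5.e-04  9.e-04 -1.e+00] d cm [ 0.38 -0.01 -0.44] spin rad -0.001 t 11.55 w 29.3 gf 60.0 f [-9.7 -0.7 18.3] j7 1.49
edges [(96.5, -21), (97.5, -41), (98.5, -10), (100.5, 19), (101.5, 45), (102.5, 40), (103.5, 10), (169.5, -12), (170.5, -31), (171.5, -32), (172.5, -20), (173.5, -15), (207.5, 17), (208.5, 43), (209.5, 39), (210.5, 10), (237.5, -22), (238.5, -59), (239.5, -55), (241.5, 10), (242.5, 11), (268.5, 33), (269.5, 30), (280.5, -18), (281.5, -11), (294.5, -20), (295.5, -40), (296.5, -24)]
tilt,g,zo [26.68 27.   -4.99] res [-0.01  0.05 -0.04  0.01  0.  ] waist-G mm [-24.1  -0.5 -17.1]
[0.62431318 0.08113297 0.09123414]
```

```bash
python3 - <<'E'
from h import *
s,R,_=th();G=s['ee_pos']+R@[0,0,.164]; w=held('w7',G,[1,.019],.015,.042,[101.8,170.8,209,281],-5,26); print(G+w)
E
```

```text
tilt,g,zo [16.28 28.74 -3.59] res [ 0.04  0.24  0.3  -0.56  0.7 ] waist-G mm [-27.6  -0.5 -11.6]
[0.62085105 0.08106719 0.09669998]
```

The waist is at about z=0.097, so it has probably snapped in. My overpress rotated the socket in the grip to about 16°. I'll loosen the grip and swing the held end back up to 28°.

Emit:
{"fn": "move_arm", "kwargs": {
  "steps": [
    {"dx": 0, "dy": 0, "dz": 0, "spin": 0},
    {"dx": 0.09, "dy": 0, "dz": -0.14, "spin": 0},
    {"dx": 0.09, "dy": 0, "dz": -0.14, "spin": 0},
    {"dx": 0.09, "dy": 0, "dz": -0.14, "spin": 0},
    {"dx": 0.09, "dy": 0, "dz": -0.14, "spin": 0},
    {"dx": 0, "dy": 0, "dz": 0, "spin": 0},
    {"dx": 0, "dy": 0, "dz": 0, "spin": 0}
  ],
  "squeeze": 6,
  "claw": 0
}}

```text
time: 12.3
ee_pos: [0.6444, 0.0815, 0.2754]
eef_rot: [-0.009, 1.0, 0.0, -0.001]
ft_force: [-1.7, -0.3, -0.1]
width: 0.0301
grip_force: 6.0
```

```bash
python3 - <<'E'
from h import *
go([.6447,.0814,.1128],181.08)
snap('wrist','w8'); prof('w8',322)
E
```

```text
grasp [0.6442 0.0815 0.1114] th -178.95 tilt [-0.0013 -0.     -1.    ] d cm [-0.05 -0.01 -0.14] spin rad -0.001 t 12.3 w 30.1 gf 6.0 f [-1.7 -0.3 -0.1] j7 1.49
edges [(102.5, -18), (103.5, -37), (104.5, -17), (106.5, 27), (107.5, 47), (108.5, 32), (169.5, -19), (170.5, -15), (173.5, -14), (174.5, -30), (175.5, -21), (204.5, 25), (205.5, 45), (206.5, 31), (237.5, -22), (238.5, -59), (239.5, -55), (241.5, 10), (242.5, 10), (243.5, 10), (268.5, 34), (269.5, 30), (276.5, -29), (277.5, -53), (278.5, 13), (279.5, 22), (294.5, -17), (295.5, -42), (296.5, -27)]
```

```bash
python3 - <<'E'
from h import *
s,R,_=th();G=s['ee_pos']+R@[0,0,.164]
for r4 in(277.5,): w=held('w8',G,[1,.019],.015,.042,[107.6,170,205.5,r4],-4,28); print(G+w)
E
```

```text
tilt,g,zo [25.52 28.13 -3.57] res [ 0.03 -0.22  0.51 -0.3   0.21] waist-G mm [-25.4  -0.5 -15.7]
[0.61880191 0.08101615 0.09563334]
```

Emit:
{"fn": "move_arm", "kwargs": {
  "steps": [
    {"dx": 0, "dy": 0, "dz": 0, "spin": 0},
    {"dx": 0, "dy": 0, "dz": 0, "spin": 0},
    {"dx": 0, "dy": 0, "dz": 0, "spin": 0},
    {"dx": 0, "dy": 0, "dz": -0.5, "spin": 0},
    {"dx": 0, "dy": 0, "dz": -1.5, "spin": 0},
    {"dx": -1, "dy": 0, "dz": -2, "spin": 0},
    {"dx": -1.5, "dy": 1, "dz": -2, "spin": 0},
    {"dx": -2, "dy": 1.5, "dz": -2, "spin": 0},
    {"dx": -1, "dy": 1.2, "dz": -1, "spin": 0},
    {"dx": 0, "dy": 0, "dz": 0, "spin": 0},
    {"dx": 0, "dy": 0, "dz": 0, "spin": 0}
  ],
  "claw": 4.6
}}

```text
time: 13.45
ee_pos: [0.6988, 0.1191, 0.3659]
eef_rot: [-0.009, 1.0, -0.0, 0.0]
ft_force: [-0.3, -1.5, -0.9]
width: 0.046
grip_force: 0.0
```

```bash
cat >> h.py <<'E'
def seated(f,o,h,e,yaw=1.08):
    c,s=np.cos(np.radians(yaw)),np.sin(np.radians(yaw))
    for nm,ph,dz in(('seated',28,0),('+6',28,.006),('flat+0',20,0)):
        q=np.radians(ph); hd=[c,s]; ax=np.array([hd[0]*np.cos(q),hd[1]*np.cos(q),np.sin(q)]); up=np.array([-hd[0]*np.sin(q),-hd[1]*np.sin(q),np.cos(q)])
        q=np.radians(28); n=np.array([-c*np.sin(q),-s*np.sin(q),np.cos(q)])
        print(nm,[w2px(f,np.array(o)+n*dz+ax*x+up*h).round(1).tolist() for x in(-e,-.009,.009,e)])
E
python3 - <<'E'
from h import *
go([.6992,.1184,.1992],181.08)
snap('wrist','w9'); seated('w9',[.621,.081,.095],.015,.042); socks('w9',.095); 
E
```

```text
grasp [0.6989 0.1191 0.2019] th -178.95 tilt [ 2.e-04 -3.e-04 -1.e+00] d cm [-0.03 -0.07  0.27] spin rad -0.001 t 13.45 w 46.0 gf 0.0 f [-0.3 -1.5 -0.9] j7 1.44
seated [[273.9, 38.0], [272.2, 76.2], [271.3, 98.2], [269.4, 140.8]]
+6 [[272.6, 32.2], [270.9, 71.2], [269.9, 93.7], [268.0, 137.3]]
flat+0 [[272.6, 35.3], [271.9, 77.9], [271.5, 101.7], [270.7, 146.4]]
[124, 161, 54, 52, 962] [149.6 186. ] [ 0.6927 -0.0239  0.095 ]
[457, 167, 62, 45, 1018] [489.3 186.2] [0.6878 0.2574 0.095 ]
[172, 180, 19, 30, 292] [179.6 193.1] [6.983e-01 4.000e-04 9.500e-02]
[78, 269, 18, 38, 290] [ 87.8 283.3] [ 0.7834 -0.0896  0.095 ]
[269, 276, 107, 20, 1910] [321.1 286.1] [0.7824 0.1197 0.095 ]
[528, 370, 18, 30, 384] [536.6 384.5] [0.8864 0.3335 0.095 ]
```

```bash
python3 - <<'E'
from h import *
im=cv2.imread('pics/w9.png'); print(im[20:170:3,272].tolist())
prof('w9',272,15,200)
cv2.imwrite('pics/c9.png',cv2.resize(im[20:200,110:500],None,fx=2.05,fy=2.05,interpolation=cv2.INTER_CUBIC))
E
```

```text
[[168, 151, 144], [172, 154, 146], [173, 155, 147], [167, 150, 142], [162, 145, 138], [183, 168, 158], [207, 195, 182], [208, 195, 182], [208, 195, 182], [209, 196, 182], [210, 197, 184], [210, 197, 183], [211, 199, 186], [212, 200, 186], [212, 199, 186], [212, 199, 186], [213, 200, 186], [200, 192, 182], [164, 172, 172], [162, 170, 170], [121, 117, 114], [94, 84, 78], [95, 84, 78], [95, 85, 79], [137, 125, 116], [208, 195, 182], [209, 197, 183], [209, 197, 184], [211, 198, 184], [210, 197, 184], [211, 198, 185], [211, 198, 184], [212, 200, 186], [213, 200, 187], [213, 201, 187], [213, 201, 188], [214, 201, 188], [214, 202, 187], [192, 189, 180], [139, 146, 146], [22, 20, 21], [21, 19, 19], [21, 19, 20], [36, 36, 36], [138, 142, 141], [92, 82, 76], [90, 80, 74], [91, 81, 76], [93, 83, 77], [129, 118, 111]]
edges [(34.5, 16), (35.5, 20), (71.5, -14), (78.5, -14), (79.5, -32), (80.5, -27), (91.5, 33), (92.5, 45), (93.5, 21), (133.5, -10), (134.5, -12), (136.5, -23), (137.5, -60), (138.5, -51), (139.5, -16), (148.5, 18), (149.5, 51), (150.5, 50), (152.5, -34), (153.5, -23), (166.5, 26), (167.5, 29)]
```

View pics/c9.png

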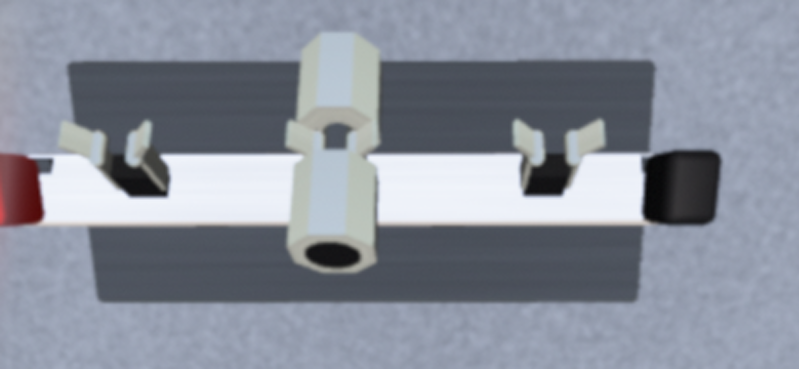

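The crop shows the medium socket in clip b, with its flare tips (287–378) no wider apart than the empty clips' (514–605), so the jaws are closed. I'll fit its height from the edge rows 35, 71.5, 92.5 and 133.7.

```bash
cat >> h.py <<'E'
def fitseat(f,o,h,e,rows,yaw=1.08):
    c,s=np.cos(np.radians(yaw)),np.sin(np.radians(yaw)); F=np.array([c,s,0]);q0=np.radians(28); X0=F*np.cos(q0)+[0,0,np.sin(q0)]; N0=-F*np.sin(q0)+[0,0,np.cos(q0)]
    def pr(p):
        q=np.radians(p[0]); ax=F*np.cos(q)+[0,0,np.sin(q)]; up=-F*np.sin(q)+[0,0,np.cos(q)]
        return np.array([w2px(f,np.array(o)+X0*p[1]/1e3+N0*p[2]/1e3+ax*x+up*h)[1] for x in(-e,-.009,.009,e)])-rows
    for t in (None,28):
        R=least_squares((lambda p:pr(p)) if t is None else (lambda p:pr([28,*p])),[28,0,0] if t is None else [0,0]); print('fit tilt/x/z' if t is None else 'tilt=28: x/z',R.x.round(2),'res',R.fun.round(2))
E
python3 - <<'E'
from h import *
fitseat('w9',[.621,.081,.095],.015,.042,[35,71.5,92.5,133.7])
for n,(u0,u1) in dict(c=(58,152),b=(287,378),a=(514,605)).items(): print(n,u1-u0)
# same-image rail refs: bar near/far edges, plate
def W(y,z): return px2w('w9',110+480/2.05,20+y/2.05,z)[0]
prof('w9',335,20,200); print(W(153,.0685)+.0029,W(224,.0826)-.0235,W(61,.008)+.06,W(301,.008)-.06)
E
```

```text
fit tilt/x/z [29.91 -5.06 -1.89] res [ 0.01 -0.05  0.05 -0.01]
tilt=28: x/z [-8.45 -6.49] res [-0.16  0.1   0.22 -0.16]
c 94
b 91
a 91
edges [(48.5, -18), (49.5, -36), (50.5, -15), (93.5, 35), (94.5, 70), (95.5, 44), (127.5, -23), (128.5, -40), (129.5, -63), (130.5, -24), (166.5, 26), (167.5, 30)]
0.6187359326962492 0.6207072876966682 0.6290981284640726 0.627902015931793
```

The socket is fully down in clip b, slid to its lower stop. Next is the large socket.

Emit:
{"fn": "move_arm", "kwargs": {
  "steps": [
    {"dx": 1.5, "dy": -2, "dz": 0, "spin": 0},
    {"dx": 2.3, "dy": -3, "dz": 0, "spin": 0},
    {"dx": 2.3, "dy": -3, "dz": 0, "spin": 0},
    {"dx": 2.3, "dy": -3, "dz": 0, "spin": 0},
    {"dx": 2.3, "dy": -3, "dz": 0, "spin": 0},
    {"dx": 2.3, "dy": -3, "dz": 0, "spin": 0},
    {"dx": 2.3, "dy": -3, "dz": 0, "spin": 0},
    {"dx": 2.3, "dy": -3, "dz": 0, "spin": 0},
    {"dx": 2.3, "dy": -3, "dz": 0, "spin": 0},
    {"dx": 2.3, "dy": -3, "dz": 0.3, "spin": 0},
    {"dx": 2.2, "dy": -2.9, "dz": 0.4, "spin": 0},
    {"dx": 0, "dy": 0, "dz": 0.4, "spin": 0.1}
  ],
  "claw": 6.5
}}

```text
time: 14.7
ee_pos: [0.4567, -0.2089, 0.3543]
eef_rot: [0.045, 0.999, -0.0, -0.0]
ft_force: [0.1, 0.7, -0.1]
width: 0.065
grip_force: 0.0
```

Emit:
{"fn": "move_arm", "kwargs": {
  "steps": [
    {"dx": 0, "dy": 0, "dz": 0, "spin": 0.12},
    {"dx": 0, "dy": 0, "dz": 0, "spin": 0.12},
    {"dx": 0, "dy": 0, "dz": 0, "spin": 0.08},
    {"dx": 0, "dy": 0, "dz": 0, "spin": 0},
    {"dx": 0, "dy": 0, "dz": 0, "spin": 0}
  ]
}}

```text
time: 15.2
ee_pos: [0.4602, -0.2042, 0.3543]
eef_rot: [0.199, 0.98, 0.0, -0.0]
ft_force: [-0.3, 0.4, 0.6]
width: 0.0649
grip_force: 0.0
```

```bash
python3 - <<'E'
from h import *
snap('wrist','w10'); go([.455,-.20,.19],157)
print([w2px('w10',p).round(0) for p in[(.475,-.206,.03),(.424,-.184,.03)]])
socks('w10',.033)
E
```

```text
grasp [ 0.4603 -0.2041  0.1904] th 157.09 tilt [-3.e-04  4.e-04 -1.e+00] d cm [0.65 0.17 0.04] spin rad 0.002 t 15.25 w 64.6 gf 0.0 f [-0.3  0.7 -1.2] j7 1.54
[array([326., 197.]), array([327., 141.])]
[464, 58, 37, 79, 1393] [479.7 100.5] [ 0.4444 -0.0384  0.033 ]
[308, 123, 38, 41, 1502] [326.6 143.1] [ 0.4253 -0.1849  0.033 ]
[309, 181, 37, 39, 1323] [326.9 199.7] [ 0.4774 -0.2064  0.033 ]
```

```bash
python3 - <<'E'
from h import *
go([.4770,-.2063,.022],157.6)
E
```

```text
grasp [ 0.4603 -0.2041  0.1904] th 157.09 tilt [-3.e-04  4.e-04 -1.e+00] d cm [-1.63  0.44 16.84] spin rad -0.009 t 15.25 w 64.6 gf 0.0 f [-0.3  0.7 -1.2] j7 1.54
```

Emit:
{"fn": "move_arm", "kwargs": {
  "steps": [
    {"dx": -0.8, "dy": 0.22, "dz": 2, "spin": -0.009},
    {"dx": -0.83, "dy": 0.22, "dz": 2.5, "spin": 0},
    {"dx": 0, "dy": 0, "dz": 3, "spin": 0},
    {"dx": 0, "dy": 0, "dz": 3, "spin": 0},
    {"dx": 0, "dy": 0, "dz": 2.5, "spin": 0},
    {"dx": 0, "dy": 0, "dz": 2, "spin": 0},
    {"dx": 0, "dy": 0, "dz": 1.2, "spin": 0},
    {"dx": 0, "dy": 0, "dz": 0.6, "spin": 0},
    {"dx": 0, "dy": 0, "dz": 0, "spin": 0},
    {"dx": 0, "dy": 0, "dz": 0, "spin": 0}
  ]
}}

```text
time: 16.25
ee_pos: [0.478, -0.2064, 0.1874]
eef_rot: [0.195, 0.981, 0.0, 0.001]
ft_force: [0.5, 0.3, 1.2]
width: 0.0652
grip_force: 0.0
```

```bash
python3 - <<'E'
from h import *
go([.4770,-.2063,.022],157.6)
E
```

```text
grasp [ 0.4782 -0.2064  0.0234] th 157.51 tilt [ 1.1e-03 -2.0e-04 -1.0e+00] d cm [ 0.11 -0.03  0.14] spin rad -0.002 t 16.25 w 65.2 gf 0.0 f [0.5 0.3 1.2] j7 1.66
```

Emit:
{"fn": "move_arm", "kwargs": {
  "steps": [
    {"dx": 0.1, "dy": 0, "dz": 0.1, "spin": 0},
    {"dx": 0, "dy": 0, "dz": 0, "spin": 0},
    {"dx": 0, "dy": 0, "dz": 0, "spin": 0},
    {"dx": 0, "dy": 0, "dz": 0, "spin": 0},
    {"dx": 0, "dy": 0, "dz": 0, "spin": 0},
    {"dx": 0, "dy": 0, "dz": 0, "spin": 0}
  ],
  "claw": 0,
  "squeeze": 5
}}

```text
time: 16.85
ee_pos: [0.4768, -0.2058, 0.1858]
eef_rot: [0.195, 0.981, 0.0, 0.0]
ft_force: [-0.1, 0.7, 1.8]
width: 0.036
grip_force: 5.0
```

Emit:
{"fn": "move_arm", "kwargs": {
  "steps": [
    {"dx": 0, "dy": 0, "dz": 0, "spin": 0},
    {"dx": 0.12, "dy": 0, "dz": -0.44, "spin": 0},
    {"dx": 0.16, "dy": 0, "dz": -0.46, "spin": 0},
    {"dx": 0.18, "dy": 0, "dz": -0.44, "spin": 0},
    {"dx": 0.2, "dy": 0, "dz": -0.42, "spin": 0},
    {"dx": 0.22, "dy": 0, "dz": -0.41, "spin": 0},
    {"dx": 0.26, "dy": 0, "dz": -0.4, "spin": 0},
    {"dx": 0.28, "dy": 0, "dz": -0.38, "spin": 0},
    {"dx": 0.3, "dy": 0, "dz": -0.36, "spin": 0},
    {"dx": 0, "dy": 0, "dz": 0, "spin": 0},
    {"dx": 0, "dy": 0, "dz": 0, "spin": 0}
  ]
}}

```text
time: 17.95
ee_pos: [0.4609, -0.1993, 0.2189]
eef_rot: [0.195, 0.981, 0.0, 0.0]
ft_force: [1.2, -0.8, -1.2]
width: 0.0362
grip_force: 5.0
```

```bash
python3 - <<'E'
from h import *
go([.4770,-.2063,.022],157.6); snap('wrist','w11'); prof('w11',322,70,300)
s,R,t=th();G=s['ee_pos']+R@[0,0,.164]; hd=-R[:2,0]; tiltrows('w11',G-[0,0,.004],hd,.018,.028,.047)
E
```

```text
grasp [ 0.461  -0.1993  0.0549] th 157.5 tilt [ 6.e-04 -0.e+00 -1.e+00] d cm [-1.75 -0.04  3.29] spin rad -0.002 t 17.95 w 36.2 gf 5.0 f [ 1.2 -0.8 -1.2] j7 1.62
edges [(96.5, 9), (97.5, 19), (98.5, 15), (168.5, -16), (169.5, -22), (174.5, -10), (175.5, -25), (176.5, -23), (204.5, 34), (205.5, 47), (206.5, 22), (237.5, -23), (238.5, -57), (239.5, -54), (241.5, 9), (267.5, 10), (268.5, 34), (269.5, 29), (288.5, -23), (289.5, -38), (294.5, -15), (295.5, -33), (296.5, -21)]
0 [np.float64(92.1), np.float64(184.4), np.float64(223.9), np.float64(299.7)]
10 [np.float64(89.5), np.float64(175.6), np.float64(215.3), np.float64(296.9)]
20 [np.float64(92.4), np.float64(170.0), np.float64(208.2), np.float64(292.2)]
24 [np.float64(94.8), np.float64(168.5), np.float64(205.8), np.float64(289.8)]
28 [np.float64(97.8), np.float64(167.5), np.float64(203.6), np.float64(287.2)]
32 [np.float64(101.2), np.float64(167.0), np.float64(201.7), np.float64(284.3)]
40 [np.float64(109.5), np.float64(167.1), np.float64(198.8), np.float64(277.7)]
```

Emit:
{"fn": "move_arm", "kwargs": {
  "steps": [
    {"dx": 0, "dy": 0, "dz": 0, "spin": 0},
    {"dx": 0, "dy": 0, "dz": 0, "spin": 0},
    {"dx": 0, "dy": 0, "dz": -1, "spin": 0},
    {"dx": 0, "dy": 0, "dz": -2, "spin": 0},
    {"dx": 0, "dy": 0, "dz": -3, "spin": -0.07},
    {"dx": 0, "dy": 0, "dz": -3, "spin": -0.08},
    {"dx": 0, "dy": 0, "dz": -3, "spin": -0.08},
    {"dx": 0, "dy": 0, "dz": -2.5, "spin": -0.08},
    {"dx": 0, "dy": 0, "dz": -1.5, "spin": -0.1},
    {"dx": 0, "dy": 0, "dz": 0, "spin": 0},
    {"dx": 0, "dy": 0, "dz": 0, "spin": 0}
  ],
  "claw": 0,
  "squeeze": 60
}}

```text
time: 19.1
ee_pos: [0.4605, -0.1992, 0.3783]
eef_rot: [-0.007, 1.0, 0.0, -0.0]
ft_force: [0.1, -0.2, -3.9]
width: 0.0353
grip_force: 60.0
```

```bash
python3 - <<'E'
from h import *
snap('wrist','w12'); prof('w12',322,70,300)
s,R,t=th();G=s['ee_pos']+R@[0,0,.164]; hd=-R[:2,0]
w=held('w12',G,hd,.018,.047,[97.7,169,205.3,289],-4,28)
L=-np.hypot(w[0],w[1]); c,sn=np.cos(np.radians(1.08)),np.sin(np.radians(1.08)); off=np.array([L*c,L*sn,w[2]])
o=np.array([.6187,.1615,.095]); n=np.array([-.469,-.009,.883]); F=o-off; print('final',F.round(4)); go(F+n*.05,181.08)
E
```

```text
edges [(97.5, 17), (98.5, 17), (168.5, -16), (169.5, -21), (175.5, -21), (176.5, -27), (177.5, -9), (204.5, 35), (205.5, 47), (206.5, 22), (237.5, -22), (238.5, -58), (239.5, -54), (240.5, -9), (241.5, 9), (242.5, 10), (267.5, 11), (268.5, 34), (269.5, 30), (288.5, -23), (289.5, -37), (290.5, 10), (294.5, -16), (295.5, -36), (296.5, -23)]
tilt,g,zo [26.47 27.14 -4.1 ] res [ 0.03 -0.12  0.05  0.03 -0.05] waist-G mm [-24.3  -0.4 -16.2]
final [0.643  0.162  0.1112]
grasp [ 0.4602 -0.199   0.2137] th -179.17 tilt [-1.6e-03  5.0e-04 -1.0e+00] d cm [-16.47  35.82   5.82] spin rad -0.004 t 19.15 w 35.5 gf 60.0 f [ 0.1  0.1 -3.8] j7 1.93
```

Emit:
{"fn": "move_arm", "kwargs": {
  "steps": [
    {"dx": -0.9, "dy": 2, "dz": 0, "spin": -0.004},
    {"dx": -1.5, "dy": 3.2, "dz": 0, "spin": 0},
    {"dx": -1.5, "dy": 3.3, "dz": 0, "spin": 0},
    {"dx": -1.5, "dy": 3.3, "dz": 0, "spin": 0},
    {"dx": -1.5, "dy": 3.3, "dz": 0, "spin": 0},
    {"dx": -1.5, "dy": 3.3, "dz": 0, "spin": 0},
    {"dx": -1.5, "dy": 3.3, "dz": 0, "spin": 0},
    {"dx": -1.5, "dy": 3.3, "dz": 0, "spin": 0},
    {"dx": -1.5, "dy": 3.3, "dz": 0, "spin": 0},
    {"dx": -1.5, "dy": 3.2, "dz": 0, "spin": 0},
    {"dx": -1.2, "dy": 2.6, "dz": 0.3, "spin": 0},
    {"dx": -0.9, "dy": 1.7, "dz": 0.5, "spin": 0}
  ]
}}

```text
time: 20.35
ee_pos: [0.6183, 0.1649, 0.3688]
eef_rot: [-0.011, 1.0, 0.0, -0.001]
ft_force: [-1.1, -0.3, -3.7]
width: 0.0356
grip_force: 60.0
```

Emit:
{"fn": "move_arm", "kwargs": {
  "steps": [
    {"dx": 0, "dy": 0, "dz": 1, "spin": 0},
    {"dx": 0, "dy": 0, "dz": 1.5, "spin": 0},
    {"dx": 0, "dy": 0, "dz": 1.5, "spin": 0},
    {"dx": 0, "dy": 0, "dz": 1, "spin": 0},
    {"dx": 0, "dy": 0, "dz": 0, "spin": 0},
    {"dx": 0, "dy": 0, "dz": 0, "spin": 0}
  ]
}}

```text
time: 20.95
ee_pos: [0.6183, 0.1617, 0.3208]
eef_rot: [-0.01, 1.0, -0.0, 0.0]
ft_force: [-0.1, -0.5, -3.2]
width: 0.0357
grip_force: 60.0
```

```bash
python3 - <<'E'
from h import *
F=np.array([.643,.162,.1112]);n=np.array([-.469,-.009,.883]); go(F+n*.05,181.08);go(F,181.08)
E
```

```text
grasp [0.6183 0.1617 0.1568] th -178.83 tilt [ 0. -0. -1.] d cm [-0.12 -0.02  0.15] spin rad 0.002 t 20.95 w 35.7 gf 60.0 f [-0.1 -0.5 -3.2] j7 1.32
grasp [0.6183 0.1617 0.1568] th -178.83 tilt [ 0. -0. -1.] d cm [-2.47 -0.02  4.56] spin rad 0.002 t 20.95 w 35.7 gf 60.0 f [-0.1 -0.5 -3.2] j7 1.32
```

Emit:
{"fn": "move_arm", "kwargs": {
  "steps": [
    {"dx": -0.45, "dy": 0, "dz": 0.83, "spin": 0.002},
    {"dx": -0.46, "dy": 0, "dz": 0.86, "spin": 0},
    {"dx": -0.47, "dy": 0, "dz": 0.86, "spin": 0},
    {"dx": -0.43, "dy": 0, "dz": 0.8, "spin": 0},
    {"dx": 0, "dy": 0, "dz": 0, "spin": 0},
    {"dx": 0, "dy": 0, "dz": 0, "spin": 0}
  ]
}}

```text
time: 21.55
ee_pos: [0.6364, 0.1621, 0.2868]
eef_rot: [-0.009, 1.0, -0.0, -0.0]
ft_force: [-1.2, -2.2, -3.6]
width: 0.0355
grip_force: 60.0
```

Emit:
{"fn": "move_arm", "kwargs": {
  "steps": [
    {"dx": -0.14, "dy": 0, "dz": 0.26, "spin": 0},
    {"dx": 0, "dy": 0, "dz": 0, "spin": 0}
  ]
}}

```text
time: 21.75
ee_pos: [0.6378, 0.1624, 0.2852]
eef_rot: [-0.01, 1.0, 0.0, 0.0]
ft_force: [-1.5, -1.7, -1.1]
width: 0.0353
grip_force: 60.0
```

Emit:
{"fn": "move_arm", "kwargs": {
  "steps": [
    {"dx": -0.14, "dy": 0, "dz": 0.26, "spin": 0},
    {"dx": 0, "dy": 0, "dz": 0, "spin": 0}
  ]
}}

```text
time: 21.95
ee_pos: [0.6394, 0.1625, 0.2821]
eef_rot: [-0.01, 1.0, 0.0, 0.001]
ft_force: [-0.7, -1.4, -0.7]
width: 0.0357
grip_force: 60.0
```

Emit:
{"fn": "move_arm", "kwargs": {
  "steps": [
    {"dx": -0.14, "dy": 0, "dz": 0.26, "spin": 0},
    {"dx": 0, "dy": 0, "dz": 0, "spin": 0}
  ]
}}

```text
time: 22.15
ee_pos: [0.6409, 0.1625, 0.2789]
eef_rot: [-0.01, 1.0, -0.0, 0.0]
ft_force: [2.7, -0.1, -4.5]
width: 0.0356
grip_force: 60.0
```

```bash
python3 - <<'E'
from h import *
F=np.array([.643,.162,.1112]);go(F,181.08)
E
```

```text
grasp [0.641  0.1625 0.1149] th -178.91 tilt [ 6.e-04 -1.e-04 -1.e+00] d cm [-0.2  -0.05  0.37] spin rad 0.0 t 22.15 w 35.6 gf 60.0 f [ 2.7 -0.1 -4.5] j7 1.34
```

Emit:
{"fn": "move_arm", "kwargs": {
  "steps": [
    {"dx": -0.1, "dy": 0, "dz": 0.18, "spin": 0},
    {"dx": 0, "dy": 0, "dz": 0, "spin": 0}
  ]
}}

```text
time: 22.35
ee_pos: [0.6417, 0.1624, 0.277]
eef_rot: [-0.009, 1.0, -0.0, -0.0]
ft_force: [1.5, -2.3, -6.2]
width: 0.0355
grip_force: 60.0
```

Emit:
{"fn": "move_arm", "kwargs": {
  "steps": [
    {"dx": -0.05, "dy": 0, "dz": 0.09, "spin": 0},
    {"dx": 0, "dy": 0, "dz": 0, "spin": 0}
  ]
}}

```text
time: 22.55
ee_pos: [0.642, 0.1625, 0.2766]
eef_rot: [-0.01, 1.0, -0.0, -0.0]
ft_force: [-1.2, -2.0, -4.4]
width: 0.0355
grip_force: 60.0
```

Emit:
{"fn": "move_arm", "kwargs": {
  "steps": [
    {"dx": -0.05, "dy": 0, "dz": 0.09, "spin": 0},
    {"dx": 0, "dy": 0, "dz": 0, "spin": 0}
  ]
}}

```text
time: 22.75
ee_pos: [0.6423, 0.1625, 0.2763]
eef_rot: [-0.01, 1.0, -0.0, -0.001]
ft_force: [-3.5, -3.7, 3.1]
width: 0.0357
grip_force: 60.0
```

Emit:
{"fn": "move_arm", "kwargs": {
  "steps": [
    {"dx": -0.05, "dy": 0, "dz": 0.09, "spin": 0},
    {"dx": 0, "dy": 0, "dz": 0, "spin": 0}
  ]
}}

```text
time: 22.95
ee_pos: [0.6426, 0.1625, 0.276]
eef_rot: [-0.01, 1.0, -0.0, -0.001]
ft_force: [-8.2, -3.8, 8.6]
width: 0.0356
grip_force: 60.0
```

Emit:
{"fn": "move_arm", "kwargs": {
  "steps": [
    {"dx": -0.03, "dy": 0, "dz": 0.06, "spin": 0},
    {"dx": 0, "dy": 0, "dz": 0, "spin": 0}
  ]
}}

```text
time: 23.15
ee_pos: [0.6428, 0.1625, 0.2759]
eef_rot: [-0.01, 1.0, 0.0, -0.001]
ft_force: [-11.0, -5.5, 12.0]
width: 0.0357
grip_force: 60.0
```

```bash
python3 - <<'E'
from h import *
go([.643,.162,.1112],181.08); snap('wrist','w13'); prof('w13',322,70,300)
E
```

```text
grasp [0.6425 0.1625 0.1119] th -178.9 tilt [-1.9e-03  1.0e-04 -1.0e+00] d cm [-0.05 -0.05  0.07] spin rad 0.0 t 23.15 w 35.7 gf 60.0 f [-11.   -5.5  12. ] j7 1.34
edges [(96.5, 16), (97.5, 21), (168.5, -17), (169.5, -23), (174.5, -14), (175.5, -29), (176.5, -19), (204.5, 28), (205.5, 48), (206.5, 33), (237.5, -23), (238.5, -60), (239.5, -57), (240.5, -9), (241.5, 9), (242.5, 10), (243.5, 10), (267.5, 10), (268.5, 36), (269.5, 30), (288.5, -20), (289.5, -38), (291.5, 11), (294.5, -16), (295.5, -37), (296.5, -25)]
```

Emit:
{"fn": "move_arm", "kwargs": {
  "steps": [
    {"dx": 0, "dy": 0, "dz": 0, "spin": 0},
    {"dx": 0, "dy": 0, "dz": 0, "spin": 0}
  ],
  "claw": 4.1
}}

```text
time: 23.4
ee_pos: [0.6435, 0.1634, 0.275]
eef_rot: [-0.01, 1.0, 0.001, 0.001]
ft_force: [-0.3, 0.8, 0.2]
width: 0.0404
grip_force: 0.0
```

Emit:
{"fn": "move_arm", "kwargs": {
  "steps": [
    {"dx": 0, "dy": 0, "dz": -0.5, "spin": 0},
    {"dx": 0, "dy": 0, "dz": -1.5, "spin": 0},
    {"dx": 0, "dy": 0, "dz": -2, "spin": 0},
    {"dx": -1.5, "dy": -0.5, "dz": -2, "spin": 0},
    {"dx": -2, "dy": -1, "dz": -2, "spin": 0},
    {"dx": -2, "dy": -1.5, "dz": -1, "spin": 0},
    {"dx": 0, "dy": 0, "dz": 0, "spin": 0},
    {"dx": 0, "dy": 0, "dz": 0, "spin": 0}
  ]
}}

```text
time: 24.2
ee_pos: [0.6991, 0.1334, 0.3652]
eef_rot: [-0.009, 1.0, 0.0, 0.0]
ft_force: [-0.8, 0.4, -0.6]
width: 0.041
grip_force: 0.0
```

```bash
python3 - <<'E'
from h import *
go([.699,.13,.2],181.08); snap('wrist','w14')
for o,h,e in(([.6187,.1615,.095],.018,.047),([.62,.081,.095],.015,.042)):
    K=w2px('w14',np.array(o)+[0,0,.02]); print(K); seated('w14',o,h,e); prof('w14',int(K[0]),5,200)
E
```

```text
grasp [0.6992 0.1335 0.2012] th -178.95 tilt [ 9.e-04  5.e-04 -1.e+00] d cm [ 0.03 -0.35  0.12] spin rad -0.0 t 24.2 w 41.0 gf 0.0 f [-0.8  0.4 -0.6] j7 1.4
[363.54881833  94.42878173]
seated [[361.1, 27.0], [362.8, 71.4], [363.6, 93.7], [365.4, 143.8]]
+6 [[362.1, 20.8], [363.9, 66.1], [364.7, 88.9], [366.7, 140.2]]
flat+0 [[362.3, 23.8], [363.1, 73.6], [363.4, 97.8], [364.2, 150.3]]
edges [(23.5, 14), (24.5, 22), (25.5, 12), (68.5, -15), (69.5, -20), (78.5, -18), (79.5, -30), (80.5, -18), (90.5, 35), (91.5, 47), (92.5, 22), (141.5, -17), (142.5, -17), (144.5, -26), (145.5, -62), (146.5, -41), (156.5, 22), (157.5, 51), (158.5, 40), (159.5, -11), (160.5, -30), (161.5, -11), (165.5, 26), (166.5, 31)]
[249.88223764  94.15098568]
seated [[254.4, 35.3], [252.1, 73.6], [250.7, 95.7], [248.2, 138.5]]
+6 [[252.7, 29.3], [250.2, 68.5], [248.8, 91.0], [246.1, 134.8]]
flat+0 [[252.6, 32.5], [251.6, 75.3], [251.0, 99.2], [250.0, 144.1]]
edges [(33.5, 13), (34.5, 15), (70.5, -14), (78.5, -13), (79.5, -17), (80.5, -12), (90.5, 21), (91.5, 30), (92.5, 15), (132.5, -10), (133.5, -12), (135.5, -23), (136.5, -60), (137.5, -49), (138.5, -15), (147.5, 26), (148.5, 52), (149.5, 42), (151.5, -35), (152.5, -23), (165.5, 17), (166.5, 29), (167.5, 21)]
```

```bash
python3 - <<'E'
from h import *
fitseat('w14',[.6187,.1615,.095],.018,.047,[24.5,69,91.3,142])
fitseat('w14',[.62,.081,.095],.015,.042,[34.2,70.5,91.5,133])
go([.522,-.342,.19],42)
E
```

```text
fit tilt/x/z [28.86  0.96  3.93] res [ 0.01 -0.07  0.06 -0.01]
tilt=28: x/z [-0.49  2.02] res [-0.1   0.03  0.17 -0.1 ]
fit tilt/x/z [31.33 -1.76  0.59] res [ 0.01 -0.05  0.05 -0.01]
tilt=28: x/z [-7.8  -7.62] res [-0.29  0.22  0.35 -0.28]
grasp [0.6986 0.1343 0.2006] th -178.88 tilt [-2.e-04  7.e-04 -1.e+00] d cm [ 18.58 -47.28   1.03] spin rad 2.428 t 24.25 w 40.8 gf 0.0 f [0.1 0.6 0.1] j7 1.4
```

Emit:
{"fn": "move_arm", "kwargs": {
  "steps": [
    {"dx": 1.5, "dy": -2.5, "dz": -0.2, "spin": 0},
    {"dx": 2.2, "dy": -4, "dz": -0.3, "spin": 0},
    {"dx": 2.2, "dy": -4, "dz": 0, "spin": 0},
    {"dx": 2.2, "dy": -4, "dz": 0, "spin": 0},
    {"dx": 2, "dy": -4.2, "dz": 0, "spin": 0},
    {"dx": 1.8, "dy": -4.2, "dz": 0, "spin": 0},
    {"dx": 1.6, "dy": -4.2, "dz": 0, "spin": 0},
    {"dx": 1.3, "dy": -4.2, "dz": 0, "spin": 0},
    {"dx": 1.2, "dy": -4.2, "dz": 0, "spin": 0},
    {"dx": 1, "dy": -4.2, "dz": 0, "spin": 0},
    {"dx": 0.9, "dy": -4, "dz": 0, "spin": 0},
    {"dx": 0.7, "dy": -3.6, "dz": 0, "spin": 0}
  ],
  "claw": 5.5
}}

```text
time: 25.45
ee_pos: [0.5212, -0.3436, 0.3694]
eef_rot: [-0.01, 1.0, 0.0, 0.0]
ft_force: [-0.1, -0.1, 0.2]
width: 0.0556
grip_force: 0.0
```

Emit:
{"fn": "move_arm", "kwargs": {
  "steps": [
    {"dx": 0, "dy": 0, "dz": 0, "spin": 0.14},
    {"dx": 0, "dy": 0, "dz": 0, "spin": 0.14},
    {"dx": 0, "dy": 0, "dz": 0, "spin": 0.14},
    {"dx": 0, "dy": 0, "dz": 0, "spin": 0.14},
    {"dx": 0, "dy": 0, "dz": 0, "spin": 0.14},
    {"dx": 0, "dy": 0, "dz": 0, "spin": 0.14},
    {"dx": 0, "dy": 0, "dz": 0, "spin": 0.14},
    {"dx": 0, "dy": 0, "dz": 0, "spin": 0.14},
    {"dx": 0, "dy": 0, "dz": 0, "spin": 0.14},
    {"dx": 0, "dy": 0, "dz": 0, "spin": 0.14},
    {"dx": 0, "dy": 0, "dz": 0, "spin": 0.14},
    {"dx": 0, "dy": 0, "dz": 0, "spin": 0.14}
  ]
}}

```text
time: 26.65
ee_pos: [0.5222, -0.3415, 0.3691]
eef_rot: [0.74, 0.673, 0.001, -0.001]
ft_force: [-0.6, 1.3, 0.2]
width: 0.0551
grip_force: 0.0
```

Emit:
{"fn": "move_arm", "kwargs": {
  "steps": [
    {"dx": 0, "dy": 0, "dz": 0.5, "spin": 0.14},
    {"dx": 0, "dy": 0, "dz": 0.5, "spin": 0.14},
    {"dx": 0, "dy": 0, "dz": 0.5, "spin": 0.14},
    {"dx": 0, "dy": 0, "dz": 0, "spin": 0.14},
    {"dx": 0, "dy": 0, "dz": 0, "spin": 0.14},
    {"dx": 0, "dy": 0, "dz": 0, "spin": 0.05},
    {"dx": 0, "dy": 0, "dz": 0, "spin": 0},
    {"dx": 0, "dy": 0, "dz": 0, "spin": 0}
  ]
}}

```text
time: 27.45
ee_pos: [0.5222, -0.342, 0.3541]
eef_rot: [0.933, 0.359, 0.0, -0.0]
ft_force: [-0.4, 0.3, 0.1]
width: 0.0549
grip_force: 0.0
```

```bash
python3 - <<'E'
from h import *
snap('wrist','w15'); go([.522,-.342,.19],42)
print([w2px('w15',p).round(0) for p in[(.538,-.328,.02),(.506,-.357,.02)]])
socks('w15',.022)
E
```

```text
grasp [ 0.5222 -0.3421  0.1902] th 42.01 tilt [ 1.e-04  8.e-04 -1.e+00] d cm [-0.01 -0.02  0.02] spin rad 0.0 t 27.5 w 54.9 gf 0.0 f [ 0.2 -0.6  0.5] j7 -0.06
[array([323., 159.]), array([323., 200.])]
[0, 0, 24, 37, 594] [ 9.5 18.2] [ 0.4428 -0.0297  0.022 ]
[18, 0, 28, 22, 401] [31.2  9.7] [ 0.4623 -0.0409  0.022 ]
[597, 0, 43, 53, 1123] [623.8  16.6] [ 0.8169 -0.4432  0.022 ]
[433, 13, 77, 86, 3907] [464.8  57.7] [ 0.6975 -0.3624  0.022 ]
[312, 144, 25, 28, 676] [324.  157.9] [ 0.5398 -0.3277  0.022 ]
[312, 189, 25, 28, 625] [323.8 202.3] [ 0.5053 -0.3587  0.022 ]
```

Emit:
{"fn": "move_arm", "kwargs": {
  "steps": [
    {"dx": 1.1, "dy": 0.05, "dz": 2, "spin": 0},
    {"dx": 1.25, "dy": 0.06, "dz": 2.5, "spin": 0},
    {"dx": 0, "dy": 0, "dz": 3, "spin": 0},
    {"dx": 0, "dy": 0, "dz": 3, "spin": 0},
    {"dx": 0, "dy": 0, "dz": 2.5, "spin": 0},
    {"dx": 0, "dy": 0, "dz": 2, "spin": 0},
    {"dx": 0, "dy": 0, "dz": 1.2, "spin": 0},
    {"dx": 0, "dy": 0, "dz": 0.7, "spin": 0},
    {"dx": 0, "dy": 0, "dz": 0, "spin": 0},
    {"dx": 0, "dy": 0, "dz": 0, "spin": 0}
  ]
}}

```text
time: 28.5
ee_pos: [0.5406, -0.3281, 0.1862]
eef_rot: [0.934, 0.357, 0.0, 0.0]
ft_force: [-0.1, -0.4, -0.3]
width: 0.0551
grip_force: 0.0
```

```bash
python3 - <<'E'
from h import *
go([.5404,-.3272,.021],41.9)
E
```

```text
grasp [ 0.5407 -0.3282  0.0222] th 41.88 tilt [ 1.1e-03 -3.0e-04 -1.0e+00] d cm [ 0.04 -0.1   0.12] spin rad -0.0 t 28.5 w 55.1 gf 0.0 f [-0.1 -0.4 -0.3] j7 0.0
```

Emit:
{"fn": "move_arm", "kwargs": {
  "steps": [
    {"dx": 0, "dy": -0.1, "dz": 0.12, "spin": 0},
    {"dx": 0, "dy": 0, "dz": 0, "spin": 0},
    {"dx": 0, "dy": 0, "dz": 0, "spin": 0},
    {"dx": 0, "dy": 0, "dz": 0, "spin": 0},
    {"dx": 0, "dy": 0, "dz": 0, "spin": 0},
    {"dx": 0, "dy": 0, "dz": 0, "spin": 0},
    {"dx": 0, "dy": 0, "dz": 0, "spin": 0}
  ],
  "claw": 0,
  "squeeze": 3.5
}}

```text
time: 29.2
ee_pos: [0.5397, -0.3272, 0.1843]
eef_rot: [0.934, 0.357, 0.0, 0.0]
ft_force: [-0.4, -0.2, 1.7]
width: 0.024
grip_force: 3.5
```

Emit:
{"fn": "move_arm", "kwargs": {
  "steps": [
    {"dx": 0, "dy": 0, "dz": 0, "spin": 0},
    {"dx": -0.08, "dy": 0, "dz": -0.36, "spin": 0},
    {"dx": -0.11, "dy": 0, "dz": -0.37, "spin": 0},
    {"dx": -0.13, "dy": 0, "dz": -0.36, "spin": 0},
    {"dx": -0.15, "dy": 0, "dz": -0.35, "spin": 0},
    {"dx": -0.17, "dy": 0, "dz": -0.34, "spin": 0},
    {"dx": -0.2, "dy": 0, "dz": -0.33, "spin": 0},
    {"dx": -0.21, "dy": 0, "dz": -0.31, "spin": 0},
    {"dx": -0.23, "dy": 0, "dz": -0.3, "spin": 0},
    {"dx": 0, "dy": 0, "dz": 0, "spin": 0},
    {"dx": 0, "dy": 0, "dz": 0, "spin": 0}
  ]
}}

```text
time: 30.3
ee_pos: [0.5301, -0.3358, 0.2114]
eef_rot: [0.934, 0.357, 0.0, 0.0]
ft_force: [-0.3, -0.2, -1.5]
width: 0.0239
grip_force: 3.5
```

```bash
python3 - <<'E'
from h import *
go([.5404,-.3272,.021],41.9); snap('wrist','w16'); prof('w16',322,70,310)
s,R,t=th();G=s['ee_pos']+R@[0,0,.164]; hd=R[:2,0]; tiltrows('w16',G-[0,0,.009],hd,.012,.024,.037)
im=cv2.imread('pics/w16.png')[:,:,1]; print(im[130:300:4,322].tolist())
E
```

```text
grasp [ 0.5301 -0.3359  0.0474] th 41.87 tilt [ 2.e-04 -2.e-04 -1.e+00] d cm [1.35 0.04 2.64] spin rad -0.001 t 30.3 w 23.9 gf 3.5 f [-0.3 -0.2 -1.5] j7 0.01
edges [(210.5, -25), (211.5, -63), (212.5, -49), (213.5, -11), (234.5, 34), (235.5, 56), (236.5, 39), (237.5, -9), (238.5, -50), (239.5, -43), (241.5, 10), (242.5, 10), (267.5, 10), (268.5, 37), (269.5, 32), (275.5, -17), (276.5, -42), (277.5, -42), (278.5, -12), (284.5, 29), (285.5, 37), (286.5, 15), (294.5, -18), (295.5, -48), (296.5, -34), (305.5, -10), (306.5, -22), (307.5, -14)]
0 [np.float64(354.6), np.float64(309.1), np.float64(277.7), np.float64(225.4)]
10 [np.float64(342.3), np.float64(305.0), np.float64(278.2), np.float64(231.4)]
20 [np.float64(328.7), np.float64(299.4), np.float64(277.6), np.float64(237.8)]
24 [np.float64(323.0), np.float64(296.8), np.float64(277.0), np.float64(240.4)]
28 [np.float64(317.2), np.float64(293.9), np.float64(276.3), np.float64(243.0)]
32 [np.float64(311.2), np.float64(291.0), np.float64(275.4), np.float64(245.7)]
40 [np.float64(299.2), np.float64(284.6), np.float64(273.1), np.float64(250.8)]
[138, 142, 151, 148, 148, 145, 147, 149, 144, 147, 148, 156, 149, 147, 152, 146, 147, 147, 150, 159, 166, 18, 19, 19, 18, 18, 26, 148, 62, 93, 114, 127, 134, 130, 114, 188, 195, 91, 78, 150, 173, 175, 68]
```

```bash
cat >> h.py <<'E'
def held2(f,zo=-8.3):
    s,R,t=th();G=s['ee_pos']+R@[0,0,.164];hd=R[:2,0]
    def pr(p):
        q,g,z=np.radians(p[0]),p[1]/1e3,p[2]/1e3; ax=np.array([hd[0]*np.cos(q),hd[1]*np.cos(q),np.sin(q)]); up=np.array([-hd[0]*np.sin(q),-hd[1]*np.sin(q),np.cos(q)]); P=G+[0,0,z]
        return np.array([w2px(f,P+ax*(a-g)+up*b)[1] for a,b in((.009,.012),(-.009,.006),(.037,0))]),P-ax*g,w2px(f,P+ax*(.037-g)-up*.012)
    o=least_squares(lambda p:np.r_[pr(p)[0]-[277,285.5,223.7],(p[2]-zo)*.5],[28,24,zo]); r=pr(o.x); print(o.x.round(2),o.fun.round(2),'waist-G',((r[1]-G)*1000).round(1),'bottom rim',r[2]); return r[1]-G
E
python3 - <<'E'
from h import *
im=cv2.imread('pics/w16.png')[:,:,1].astype(int); print(im[190:240:2,319:326].mean(1).round().tolist())
held2('w16')
E
```

```text
[146.0, 146.0, 147.0, 147.0, 147.0, 148.0, 150.0, 152.0, 157.0, 171.0, 167.0, 79.0, 19.0, 19.0, 19.0, 18.0, 19.0, 18.0, 18.0, 18.0, 19.0, 18.0, 28.0, 118.0, 148.0]
[27.17 23.49 -8.08] [-0.25  0.12  0.12  0.11] waist-G [-15.6 -13.9 -18.8] bottom rim [322.54729969 207.12119888]
```

Emit:
{"fn": "move_arm", "kwargs": {
  "steps": [
    {"dx": 0, "dy": 0, "dz": 0, "spin": 0},
    {"dx": 0, "dy": 0, "dz": 0, "spin": 0},
    {"dx": 0, "dy": 0, "dz": -1, "spin": 0},
    {"dx": 0, "dy": 0, "dz": -2, "spin": 0},
    {"dx": 0, "dy": 0, "dz": -3, "spin": 0},
    {"dx": 0, "dy": 0, "dz": -3, "spin": 0},
    {"dx": 0, "dy": 0, "dz": -3, "spin": 0.12},
    {"dx": 0, "dy": 0, "dz": -3, "spin": 0.12},
    {"dx": 0, "dy": 0, "dz": -1.5, "spin": 0.12},
    {"dx": 0, "dy": 0, "dz": 0, "spin": 0.12},
    {"dx": 0, "dy": 0, "dz": 0, "spin": 0.12},
    {"dx": 0, "dy": 0, "dz": 0, "spin": 0.112}
  ],
  "claw": 0,
  "squeeze": 60
}}

```text
time: 31.55
ee_pos: [0.53, -0.3356, 0.377]
eef_rot: [1.0, 0.007, 0.0, -0.0]
ft_force: [-0.2, -0.4, -2.8]
width: 0.0235
grip_force: 60.0
```

Emit:
{"fn": "move_arm", "kwargs": {
  "steps": [
    {"dx": 0, "dy": 0, "dz": 0, "spin": 0},
    {"dx": 0, "dy": 0, "dz": 0, "spin": 0}
  ]
}}

```text
time: 31.75
ee_pos: [0.5301, -0.3356, 0.3766]
eef_rot: [1.0, 0.011, -0.0, -0.0]
ft_force: [0.0, -0.5, -1.4]
width: 0.0234
grip_force: 60.0
```

```bash
python3 - <<'E'
from h import *
snap('wrist','w17'); prof('w17',322,195,290); go([.619,.0007,.158],1.08)
E
```

```text
edges [(206.5, 10), (207.5, 11), (210.5, -25), (211.5, -62), (212.5, -50), (213.5, -12), (234.5, 34), (235.5, 58), (236.5, 41), (237.5, -10), (238.5, -51), (239.5, -43), (241.5, 10), (267.5, 11), (268.5, 36), (269.5, 31), (275.5, -17), (276.5, -43), (277.5, -42), (278.5, -12), (284.5, 31), (285.5, 38), (286.5, 15)]
grasp [ 0.5301 -0.3356  0.2125] th 1.26 tilt [ 1.e-04  2.e-04 -1.e+00] d cm [  9.63 -33.42   5.46] spin rad 0.003 t 31.8 w 23.1 gf 60.0 f [ 0.2  0.6 -1.9] j7 -0.72
```

Emit:
{"fn": "move_arm", "kwargs": {
  "steps": [
    {"dx": 0.5, "dy": -2, "dz": 0, "spin": 0.003},
    {"dx": 0.9, "dy": -3.2, "dz": 0, "spin": 0},
    {"dx": 0.9, "dy": -3.2, "dz": 0, "spin": 0},
    {"dx": 0.9, "dy": -3.2, "dz": 0, "spin": 0},
    {"dx": 0.9, "dy": -3.2, "dz": 0, "spin": 0},
    {"dx": 0.9, "dy": -3.2, "dz": 0, "spin": 0},
    {"dx": 0.9, "dy": -3.2, "dz": 0, "spin": 0},
    {"dx": 0.9, "dy": -3.2, "dz": 0, "spin": 0},
    {"dx": 0.9, "dy": -3.2, "dz": 0, "spin": 0},
    {"dx": 0.9, "dy": -3, "dz": 0, "spin": 0},
    {"dx": 0.6, "dy": -1.8, "dz": 0.3, "spin": 0},
    {"dx": 0.4, "dy": -1, "dz": 0.4, "spin": 0}
  ]
}}

```text
time: 33.0
ee_pos: [0.6212, 0.0014, 0.3691]
eef_rot: [1.0, 0.01, 0.0, -0.0]
ft_force: [1.0, -0.1, -3.5]
width: 0.0235
grip_force: 60.0
```

Emit:
{"fn": "move_arm", "kwargs": {
  "steps": [
    {"dx": 0, "dy": 0, "dz": 1, "spin": 0},
    {"dx": 0, "dy": 0, "dz": 1.5, "spin": 0},
    {"dx": 0, "dy": 0, "dz": 1.4, "spin": 0},
    {"dx": 0, "dy": 0, "dz": 0.8, "spin": 0},
    {"dx": 0, "dy": 0, "dz": 0, "spin": 0},
    {"dx": 0, "dy": 0, "dz": 0, "spin": 0}
  ]
}}

```text
time: 33.6
ee_pos: [0.6207, -0.0007, 0.3224]
eef_rot: [1.0, 0.008, 0.0, 0.0]
ft_force: [0.1, 0.3, -1.5]
width: 0.0231
grip_force: 60.0
```

```bash
python3 - <<'E'
from h import *
go([.619,.0007,.158],1.08); go([.6424,.0012,.1138],1.08)
E
```

```text
grasp [ 0.6207 -0.0007  0.1584] th 0.87 tilt [ 0.e+00 -1.e-04 -1.e+00] d cm [-0.17 -0.14  0.04] spin rad -0.004 t 33.6 w 23.1 gf 60.0 f [ 0.1  0.3 -1.5] j7 -1.28
grasp [ 0.6207 -0.0007  0.1584] th 0.87 tilt [ 0.e+00 -1.e-04 -1.e+00] d cm [ 2.17 -0.16  4.46] spin rad -0.004 t 33.6 w 23.1 gf 60.0 f [ 0.1  0.3 -1.5] j7 -1.28
```

Emit:
{"fn": "move_arm", "kwargs": {
  "steps": [
    {"dx": -0.17, "dy": -0.14, "dz": 0.04, "spin": -0.004},
    {"dx": 0.43, "dy": 0, "dz": 0.81, "spin": 0},
    {"dx": 0.46, "dy": 0, "dz": 0.86, "spin": 0},
    {"dx": 0.46, "dy": 0, "dz": 0.86, "spin": 0},
    {"dx": 0.43, "dy": 0, "dz": 0.81, "spin": 0},
    {"dx": 0, "dy": 0, "dz": 0, "spin": 0},
    {"dx": 0, "dy": 0, "dz": 0, "spin": 0}
  ]
}}

```text
time: 34.3
ee_pos: [0.6368, 0.0014, 0.288]
eef_rot: [1.0, 0.01, -0.0, 0.0]
ft_force: [-1.1, 0.4, -0.9]
width: 0.0235
grip_force: 60.0
```

Emit:
{"fn": "move_arm", "kwargs": {
  "steps": [
    {"dx": 0.14, "dy": 0, "dz": 0.26, "spin": 0},
    {"dx": 0, "dy": 0, "dz": 0, "spin": 0}
  ]
}}

```text
time: 34.5
ee_pos: [0.6382, 0.0013, 0.2863]
eef_rot: [1.0, 0.01, 0.0, -0.0]
ft_force: [-2.1, -0.2, -0.3]
width: 0.0234
grip_force: 60.0
```

Emit:
{"fn": "move_arm", "kwargs": {
  "steps": [
    {"dx": 0.14, "dy": 0, "dz": 0.26, "spin": 0},
    {"dx": 0, "dy": 0, "dz": 0, "spin": 0}
  ]
}}

```text
time: 34.7
ee_pos: [0.6399, 0.0016, 0.2833]
eef_rot: [1.0, 0.01, 0.0, 0.0]
ft_force: [0.6, -0.3, -0.3]
width: 0.0235
grip_force: 60.0
```

Emit:
{"fn": "move_arm", "kwargs": {
  "steps": [
    {"dx": 0.1, "dy": 0, "dz": 0.18, "spin": 0},
    {"dx": 0, "dy": 0, "dz": 0, "spin": 0}
  ]
}}

```text
time: 34.9
ee_pos: [0.6408, 0.0017, 0.2812]
eef_rot: [1.0, 0.01, 0.0, 0.0]
ft_force: [2.6, -0.2, -2.9]
width: 0.0232
grip_force: 60.0
```

```bash
python3 - <<'E'
from h import *
go([.6424,.0012,.1138],1.08)
E
```

```text
grasp [0.6409 0.0017 0.1172] th 1.14 tilt [ 5.e-04 -1.e-04 -1.e+00] d cm [0.15 0.05 0.34] spin rad 0.001 t 34.9 w 23.2 gf 60.0 f [ 2.6 -0.2 -2.9] j7 -1.25
```

Emit:
{"fn": "move_arm", "kwargs": {
  "steps": [
    {"dx": 0.1, "dy": 0, "dz": 0.18, "spin": 0},
    {"dx": 0, "dy": 0, "dz": 0, "spin": 0}
  ]
}}

```text
time: 35.1
ee_pos: [0.6417, 0.0016, 0.2794]
eef_rot: [1.0, 0.01, 0.0, 0.0]
ft_force: [1.6, -0.7, -3.4]
width: 0.0236
grip_force: 60.0
```

Emit:
{"fn": "move_arm", "kwargs": {
  "steps": [
    {"dx": 0.05, "dy": 0, "dz": 0.09, "spin": 0},
    {"dx": 0, "dy": 0, "dz": 0, "spin": 0}
  ]
}}

```text
time: 35.3
ee_pos: [0.6421, 0.0015, 0.2789]
eef_rot: [1.0, 0.01, -0.0, -0.0]
ft_force: [-1.4, -0.0, -0.0]
width: 0.0231
grip_force: 60.0
```

Emit:
{"fn": "move_arm", "kwargs": {
  "steps": [
    {"dx": 0.05, "dy": 0, "dz": 0.09, "spin": 0},
    {"dx": 0, "dy": 0, "dz": 0, "spin": 0}
  ]
}}

```text
time: 35.5
ee_pos: [0.6424, 0.0014, 0.2785]
eef_rot: [1.0, 0.01, -0.0, -0.0]
ft_force: [-5.3, 0.5, 7.2]
width: 0.0232
grip_force: 60.0
```

Emit:
{"fn": "move_arm", "kwargs": {
  "steps": [
    {"dx": 0.05, "dy": 0, "dz": 0.09, "spin": 0},
    {"dx": 0, "dy": 0, "dz": 0, "spin": 0}
  ]
}}

```text
time: 35.7
ee_pos: [0.6428, 0.0013, 0.2782]
eef_rot: [1.0, 0.01, -0.001, -0.0]
ft_force: [-8.3, 0.2, 14.1]
width: 0.023
grip_force: 60.0
```

Emit:
{"fn": "move_arm", "kwargs": {
  "steps": [
    {"dx": 0, "dy": 0, "dz": 0, "spin": 0},
    {"dx": 0, "dy": 0, "dz": 0, "spin": 0},
    {"dx": 0, "dy": 0, "dz": 0, "spin": 0},
    {"dx": 0, "dy": 0, "dz": -0.5, "spin": 0},
    {"dx": 0, "dy": 0, "dz": -1.5, "spin": 0},
    {"dx": 0, "dy": 0, "dz": -2.5, "spin": 0},
    {"dx": -1.5, "dy": -1, "dz": -2.5, "spin": 0},
    {"dx": -3, "dy": -2.5, "dz": -1.5, "spin": 0},
    {"dx": -3, "dy": -2.5, "dz": 0, "spin": 0},
    {"dx": -2, "dy": -2, "dz": 0, "spin": 0},
    {"dx": 0, "dy": 0, "dz": 0, "spin": 0},
    {"dx": 0, "dy": 0, "dz": 0, "spin": 0}
  ],
  "claw": 3.4
}}

```text
time: 36.9
ee_pos: [0.5465, 0.0801, 0.3631]
eef_rot: [1.0, 0.011, 0.001, -0.001]
ft_force: [0.7, -0.4, 0.2]
width: 0.034
grip_force: 0.0
```

```bash
python3 - <<'E'
from h import *
go([.55,.081,.2],1.08); snap('wrist','w18')
for o,h,e in(([.6187,.161,.095],.018,.047),([.62,.081,.095],.015,.042),([.6215,.001,.095],.012,.037)):
    K=w2px('w18',np.array(o)+[0,0,.02]); print(K); seated('w18',o,h,e); prof('w18',int(K[0]),5,230)
E
```

```text
grasp [0.5467 0.0804 0.1991] th 1.22 tilt [ 0.0012  0.0015 -1.    ] d cm [ 0.33 -0.06 -0.09] spin rad 0.002 t 36.9 w 34.0 gf 0.0 f [ 0.7 -0.4  0.2] j7 -1.51
[210.23901279 101.82938639]
seated [[226.4, 165.9], [216.0, 125.1], [210.2, 102.6], [195.8, 45.8]]
+6 [[224.7, 170.3], [213.9, 129.3], [207.9, 106.5], [192.8, 49.0]]
flat+0 [[223.8, 167.7], [214.8, 122.8], [210.0, 98.4], [198.1, 39.0]]
edges [(31.5, -11), (32.5, -51), (33.5, -53), (34.5, -19), (41.5, 14), (42.5, 42), (43.5, 56), (44.5, 35), (103.5, -11), (104.5, -26), (105.5, -23), (116.5, 13), (117.5, 10), (127.5, 10), (211.5, -15), (212.5, -39), (213.5, -54), (214.5, -27)]
[323.38224566 102.40193001]
seated [[323.1, 159.3], [323.3, 123.6], [323.4, 101.2], [323.6, 53.1]]
+6 [[323.1, 163.7], [323.3, 127.8], [323.4, 105.1], [323.6, 56.3]]
flat+0 [[323.1, 161.0], [323.3, 121.8], [323.4, 97.7], [323.6, 47.3]]
edges [(32.5, -15), (33.5, -32), (34.5, -19), (39.5, 10), (40.5, 38), (41.5, 30), (42.5, -29), (43.5, -65), (44.5, -36), (53.5, 14), (54.5, 47), (55.5, 61), (56.5, 36), (104.5, -20), (105.5, -47), (106.5, -31), (118.5, 15), (119.5, 40), (120.5, 39), (121.5, 11), (160.5, -13), (161.5, -12)]
[436.64333212 102.68072593]
seated [[420.8, 152.5], [428.7, 121.9], [434.4, 99.6], [444.6, 59.7]]
+6 [[422.6, 156.7], [430.7, 126.0], [436.6, 103.4], [447.3, 63.0]]
flat+0 [[422.8, 154.0], [429.6, 120.6], [434.4, 96.7], [442.9, 54.9]]
edges [(32.5, -16), (33.5, -34), (34.5, -18), (47.5, 24), (48.5, 14), (49.5, -38), (50.5, -47), (51.5, -16), (56.5, 19), (57.5, 47), (58.5, 56), (59.5, 33), (100.5, -18), (101.5, -41), (102.5, -18), (116.5, 13), (117.5, 10), (153.5, 10), (154.5, 25), (155.5, 27), (211.5, -13), (212.5, -37), (213.5, -54), (214.5, -27)]
```

```bash
python3 - <<'E'
from h import *
snap('scene','s9'); im=cv2.imread('pics/s9.png').astype(int); i0=cv2.imread('pics/scene0.png').astype(int)
q=np.radians(28); F=np.array([.9998,.0188,0]); X=F*np.cos(q)+[0,0,np.sin(q)]; N=-F*np.sin(q)+[0,0,np.cos(q)]
for nm,o,h,e in(('a',[.6187,.161,.095],.018,.047),('b',[.62,.081,.095],.015,.042),('c',[.6215,.001,.095],.012,.037)):
    o=np.array(o); p=w2px('s9',o+X*(e-.003)); p6=w2px('s9',o+X*(e-.003)+N*.006); x,y=int(round(p[0])),int(round(p[1]))
    k=13; g=im[y-k:y+k+1,x-k:x+k+1].mean(2); w=np.clip(75-g,0,None); yy,xx=np.mgrid[-k:k+1,-k:k+1]; m=(abs(xx)<7)&(abs(yy)<8)
    print(nm,'pred',p.round(1),'+6',(p6-p).round(1)); print(g[:,k-1:k+2].mean(1).round().astype(int).tolist())
# rail reference: bar far edge & tag in prediction at mid between clips
for yk in(.121,.041):
    o=np.array([.62-.0188*(yk-.081),yk,.095]); p=w2px('s9',o+X*.015-N*.022); x,y=int(p[0]),int(p[1]); print('bar far edge pred',p.round(1),[int(v) for v in im[y-12:y+13,x].mean(1)])
E
```

```text
a pred [377.7 238.6] +6 [ 0.3 -2.7]
[127, 129, 127, 126, 128, 128, 127, 124, 79, 33, 34, 34, 34, 34, 33, 34, 35, 34, 57, 121, 127, 137, 157, 97, 74, 62, 61]
b pred [341.6 234.3] +6 [ 0.2 -2.6]
[105, 106, 111, 121, 126, 126, 127, 131, 126, 53, 33, 35, 35, 33, 34, 34, 41, 81, 131, 122, 98, 165, 162, 155, 86, 80, 63]
c pred [306.7 230.3] +6 [ 0.2 -2.6]
[70, 79, 106, 108, 108, 110, 120, 124, 128, 127, 91, 43, 35, 34, 33, 36, 57, 105, 122, 46, 67, 151, 166, 153, 98, 89, 64]
bar far edge pred [359.2 243.5] [105, 107, 105, 105, 103, 106, 104, 107, 108, 108, 127, 165, 165, 167, 163, 163, 101, 71, 62, 61, 61, 61, 64, 62, 61]
bar far edge pred [324.5 239.8] [104, 105, 105, 104, 106, 104, 106, 104, 103, 102, 114, 155, 163, 163, 160, 147, 84, 85, 62, 64, 63, 62, 62, 62, 63]
```

```bash
python3 -c "
from h import *
print(job.close_job())"
```

```text
the job is handed in; nothing more can be done
None
```

I put all three sockets on the rail in order (small at the red tag, medium in the middle, large at the black tag) and handed the job in at about 37 s; the hand-in gave no verdict, but the last camera check put each within about 1 mm of its seated height.

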